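Lock the feed, then clear the catch tray into the divided tote

ROBOT

A 7-joint arm with a two-finger parallel gripper is mounted at the origin on the work surface. World frame = base frame: x ahead of the robot, y to its left, z up, the work surface at z = 0. Lengths are in mm, angles in rad, forces in N, time in s.
With the tool pointing down it reaches from about 400 to 875 mm from the base axis. Payload 4.4 kg.
Tool frame: the origin (TCP) lies between the finger pads; the fingertips stand 17 mm ahead of it and the grasp point (between the pads) lies 2 mm behind it; z points along the fingers, y is the line along which they close (so a half turn about z gives the same grasp; the last joint's range is limited). The gripper opens to 85 mm and grips with 20 to 120 N. Pads are 22 mm wide; open, the fingers measure 114 mm over their backs; the gripper's body (76 mm by 85 mm) begins 54 mm behind the grasp point. The pads swing forward as they close: fully open they stand 13 mm farther back than shut.
Start: joints at [-1.214, 0.628, 0.038, 1.517, -0.027, 0.996, -0.02], TCP at [266.684, 592.788, 248.313] pointing down, gripper open.
Joint ranges: [-3.06, 3.06], [-0.37, 2.12], [-1.25, 1.32], [0.18, 2.47], [-1.1, 4.24], [0.23, 1.98], [-2.94, 2.94]. Speed limits (rad/s): [2.57, 2.57, 3.14, 3.14, 3.14, 3.14, 3.14].

INTERFACE

Orientations are given as [roll, pitch, yaw] about the fixed x, y, z axes, in that order (R = Rz(yaw) Ry(pitch) Rx(roll)).
In Python, from cell import sensors, get_image, ctrl gives the robot as it stands.
- The arm moves only by the tool send_rows, never from a script. Its argument "series" is a list of rows, each a list of 3 entries, a list of its own where there are three numbers: the finger opening in mm, from 0 to 85.4, then the shift along the world's x, y, z in units of 60 mm (1.0 is 60 mm), then the turn, a rotation vector about the world's x, y, z in units of 5 degrees (1.0 is 5 degrees). A call has 1 to 8 rows; each row shifts and turns the commanded pose from where the row before left it; what a row does not reach is not made up. A row lasts 1/8 s, in which the tool goes at most 62.5 mm and 10.7 degrees, less where a joint would pass 70% of its speed; a pose out of reach is approached as far as the arm can. A call is refused whole if a number of a shift passes 1 or a number of a turn 1, either way. A call with a gripper value outside its range is refused whole. The fingers move at their own pace and stop on an object; the grip force is fixed at half the most. Time passes only in rows, so rows that do not move let the fingers close. It gives the time, the measured TCP pose, the force, the opening and the grip force at its end, in the units of the state.
- sensors.read_state(): the state, without advancing time (a new reading comes with each control period).
- get_image(name): name is "scene" or "top"; returns a dict with "img" (384x512x3 uint8, red, green, blue), "depth" (384x512 float32, mm along the optical axis (not along the pixel's ray), 0 where there is no reading), "vfov" (degrees; the focal length in pixels is half the picture's height over the tangent of half this angle, whatever the lens; pixels are square), "cx", "cy" (the principal point, pixels), "world_to_cam" (4x4, takes a point from world to camera coordinates). Camera axes: x right, y down, z forward; pixel columns grow to the right and rows downward; lengths in mm; the calibration is good to about 2 mm. A picture is of the moment at which its call begins.
- ctrl.finish_job(): hands the job in; it is judged then, once.
The state is a dict: "clock": time; "qpos": joint angles; "qd": joint speeds; "tau": joint torques, N m; "eef_pos": TCP position; "tool_rot": TCP orientation; "force": force on the tool from outside, world axes, zero at the start; "torque": the same for the moment, N m; "width": finger opening in mm; "gripper_force": force on a finger pad.
Only numpy, scipy, OpenCV 4.12 (cv2) and the standard library are available. Lean on these libraries where they do the work, as an engineer would, in place of code of your own. Each camera call takes 0.05 s, during which the arm holds its last target. There are 200 camera calls.

TASK

Before anyone reaches into the catch tray, lock the feed: swing the locking arm shut into its fork and push the headed pin down through fork and lug until its head seats. Only then collect every finished copper part from the catch tray into the tote, sleeves standing upright and rings lying flat, each kind in the compartment that already holds one of its kind, lowering them in rather than dropping them from the rim. When the tray is empty press the tray-cleared button fully down and let it go, leaving the pin in place and the other things on the bench undisturbed.

Things in the scene. Friction and masses are not known exactly. Their poses are not given: they have to be found in the camera images.
- tray: the machine's catch tray: fixed open aluminium tray, outer 210 (its x) x 230 (its y) x 32 mm high, walls and floor 5 mm thick; origin at the centre of its underside, on the table
- tote: fixed grey plastic tote, outer 260 (its x) x 260 (its y) x 55 mm high, walls, floor and the divider 5 mm thick; origin at the centre of its underside. The divider, as high as the walls, runs along its x at y = 0 and makes two equal compartments (y > 0 and y < 0), each 250 x 122 mm inside
- sleeve0: finished copper sleeve (a short tube), 44 mm outside, 36 mm inside diameter, 42 mm tall, standing in the catch tray; origin at the centre of its lower end, z along its axis. May be absent
- sleeve1: finished copper sleeve (a short tube), 44 mm outside, 36 mm inside diameter, 42 mm tall, standing in the catch tray; origin at the centre of its lower end, z along its axis. May be absent
- sleeve2: finished copper sleeve (a short tube), 44 mm outside, 36 mm inside diameter, 42 mm tall, standing in the catch tray; origin at the centre of its lower end, z along its axis. May be absent
- ring0: finished flat copper ring, 56 mm outside, 36 mm inside diameter, 14 mm thick, lying in the catch tray; origin at the centre of its underside, z along its axis. May be absent
- ring1: finished flat copper ring, 56 mm outside, 36 mm inside diameter, 14 mm thick, lying in the catch tray; origin at the centre of its underside, z along its axis. May be absent
- ring2: finished flat copper ring, 56 mm outside, 36 mm inside diameter, 14 mm thick, lying in the catch tray; origin at the centre of its underside, z along its axis. May be absent
- sample_sleeve: a copper sleeve like the others that already stands in one compartment of the tote, at its +x end: it shows that this compartment is for sleeves; origin at the centre of its lower end
- sample_ring: a flat copper ring like the others that already lies in the other compartment of the tote, at its +x end: it shows that this compartment is for rings; origin at the centre of its underside
- gate_arm (a joint): angle (rad) of the flat steel locking arm on the grey lock base: 0 = closed against its stop, its lug between the two plates of the fork and all three holes in line; up to 1.3 = swung open, anticlockwise from above. It stays where it is left
- lock_hinge (a point): upright hinge axis of the arm, at the underside of the arm (53 mm above the table); the arm is 22 mm wide, 10 mm thick, its lug hole (14 mm) is 90 mm from the hinge. Site axes are those of the lock base: the closed arm points along +y, and the arm opens towards -x
- grip_knob (a point): centre of the top of the arm's black round upright grip: 18 mm diameter, 40 mm tall above the arm, 45 mm from the hinge axis; its top is 103 mm above the table
- fork_hole (a point): centre of the fork's hole on the top face of the upper fork plate, 76 mm above the table; the holes in both plates are 13 mm wide, the plates 34 x 36 x 10 mm, their undersides 40 and 66 mm above the table; a web joins them on the +x side of the lock base
- pin: headed steel locking pin, upright in its rest: shank 10 mm diameter and 48 mm long below the head, with a chamfered tip; head a collar 28 mm diameter and 6 mm thick, with a round grip of 22 mm diameter and 32 mm tall above it. Origin on the axis at the underside of the collar; z points up from there through the grip
- pin_rest: fixed black block 50 x 50 x 55 mm with a 14 mm hole from its top in which the pin stands; origin at the centre of its underside
- cleared_top (a point): centre of the top of the round 'tray cleared' push button, 36 mm diameter, on a black housing on the table; pressed straight down
- cleared (a joint): travel of the button (m), 0 = released, 0.006 = fully down; springs back; about 5 N
- oil: bystander, to be left alone: white oil bottle, 48 mm diameter, 110 mm tall; origin at the centre of its underside
- brush: bystander, to be left alone: hand brush, 170 mm long, lying
- jar: bystander, to be left alone: small glass jar, 50 mm diameter, 55 mm tall; origin at the centre of its underside
- carton: bystander, to be left alone: closed cardboard carton 110 x 70 x 50 mm; origin at the centre of its underside
- wrench: bystander, to be left alone: steel wrench, 160 mm long, lying
Things that resemble listed ones, but are neither listed nor needed, are in the scene too. Of the things shaped like the part that bears cleared_top, the black one is meant.

How it is judged (in metres and radians):
On the way, in this order (a step that is already met when the one before it is completed fails the run):
1. the locking arm is swung shut, holes in line (value of joint gate_arm below 0.06 rad), for 0.2 s.
2. the pin is through fork and lug, its head seated (value of joint gate_arm below 0.06 rad and distance between pin and fork_hole below 0.005 m and angle between pin's own z axis and vertical below 0.15 rad), for 0.2 s.
3. every part is in its own compartment of the tote (x of sleeve0 in the frame of tote between -0.125 and 0.125 m and y of sleeve0 in the frame of tote between -0.125 and 0.125 m and z of sleeve0 in the frame of tote between 0 and 0.02 m and (angle between sleeve0's own z axis and vertical below 0.25 rad or angle between sleeve0's own z axis and vertical above 2.9 rad) and ((y of sleeve0 in the frame of tote above 0.01 m and y of sample_sleeve in the frame of tote above 0 m) or (y of sleeve0 in the frame of tote below -0.01 m and y of sample_sleeve in the frame of tote below 0 m)) and linear speed of each of sleeve0, sleeve1, sleeve2, ring0, ring1, ring2 below 0.05 m/s and x of sleeve1 in the frame of tote between -0.125 and 0.125 m and y of sleeve1 in the frame of tote between -0.125 and 0.125 m and z of sleeve1 in the frame of tote between 0 and 0.02 m and (angle between sleeve1's own z axis and vertical below 0.25 rad or angle between sleeve1's own z axis and vertical above 2.9 rad) and ((y of sleeve1 in the frame of tote above 0.01 m and y of sample_sleeve in the frame of tote above 0 m) or (y of sleeve1 in the frame of tote below -0.01 m and y of sample_sleeve in the frame of tote below 0 m)) and x of sleeve2 in the frame of tote between -0.125 and 0.125 m and y of sleeve2 in the frame of tote between -0.125 and 0.125 m and z of sleeve2 in the frame of tote between 0 and 0.02 m and (angle between sleeve2's own z axis and vertical below 0.25 rad or angle between sleeve2's own z axis and vertical above 2.9 rad) and ((y of sleeve2 in the frame of tote above 0.01 m and y of sample_sleeve in the frame of tote above 0 m) or (y of sleeve2 in the frame of tote below -0.01 m and y of sample_sleeve in the frame of tote below 0 m)) and x of ring0 in the frame of tote between -0.125 and 0.125 m and y of ring0 in the frame of tote between -0.125 and 0.125 m and z of ring0 in the frame of tote between 0 and 0.05 m and (angle between ring0's own z axis and vertical below 0.25 rad or angle between ring0's own z axis and vertical above 2.9 rad) and ((y of ring0 in the frame of tote above 0.01 m and y of sample_ring in the frame of tote above 0 m) or (y of ring0 in the frame of tote below -0.01 m and y of sample_ring in the frame of tote below 0 m)) and x of ring1 in the frame of tote between -0.125 and 0.125 m and y of ring1 in the frame of tote between -0.125 and 0.125 m and z of ring1 in the frame of tote between 0 and 0.05 m and (angle between ring1's own z axis and vertical below 0.25 rad or angle between ring1's own z axis and vertical above 2.9 rad) and ((y of ring1 in the frame of tote above 0.01 m and y of sample_ring in the frame of tote above 0 m) or (y of ring1 in the frame of tote below -0.01 m and y of sample_ring in the frame of tote below 0 m)) and x of ring2 in the frame of tote between -0.125 and 0.125 m and y of ring2 in the frame of tote between -0.125 and 0.125 m and z of ring2 in the frame of tote between 0 and 0.05 m and (angle between ring2's own z axis and vertical below 0.25 rad or angle between ring2's own z axis and vertical above 2.9 rad) and ((y of ring2 in the frame of tote above 0.01 m and y of sample_ring in the frame of tote above 0 m) or (y of ring2 in the frame of tote below -0.01 m and y of sample_ring in the frame of tote below 0 m))), for 0.2 s.
4. the tray-cleared button is pressed fully down (value of joint cleared above 0.0045 m), for 0.05 s.
At the end, for the whole second after the job is handed in: All present parts at rest in the tote, each in its sample's compartment, upright or flat to 0.25 rad, sleeves on the floor (rings may lie on rings); arm closed to 0.06 rad, pin upright with its collar within 5 mm of the fork hole; button pressed once the tray was empty and released (all of step 2 and all of step 3 and value of joint cleared below 0.002 m); the robot touches nothing.
It fails at once if a part is taken out of the tray before the pin is seated (not (value of joint gate_arm below 0.06 rad and distance between pin and fork_hole below 0.005 m and angle between pin's own z axis and vertical below 0.15 rad) and z of any of sleeve0, sleeve1, sleeve2, ring0, ring1, ring2 in the frame of tray above 0.07 m).
It fails at once if a part is dropped or thrown into the tote from the rim or higher (faster than 1 m/s) ((horizontal distance between sleeve0 and tote below 0.18 m and z of sleeve0 in the frame of tote below 0.04 m and linear speed of sleeve0 above 1 m/s) or (horizontal distance between sleeve1 and tote below 0.18 m and z of sleeve1 in the frame of tote below 0.04 m and linear speed of sleeve1 above 1 m/s) or (horizontal distance between sleeve2 and tote below 0.18 m and z of sleeve2 in the frame of tote below 0.04 m and linear speed of sleeve2 above 1 m/s) or (horizontal distance between ring0 and tote below 0.18 m and z of ring0 in the frame of tote below 0.04 m and linear speed of ring0 above 1 m/s) or (horizontal distance between ring1 and tote below 0.18 m and z of ring1 in the frame of tote below 0.04 m and linear speed of ring1 above 1 m/s) or (horizontal distance between ring2 and tote below 0.18 m and z of ring2 in the frame of tote below 0.04 m and linear speed of ring2 above 1 m/s)).
It fails at once if the button is pressed while parts are still to be collected (value of joint cleared above 0.003 m and horizontal distance between any of sleeve0, sleeve1, sleeve2, ring0, ring1, ring2 and tray below 0.12 m).
It fails at once if a bystander is moved more than 40 mm (distance of any of oil, brush, jar, carton, wrench from where it was at the start of the episode above 0.04 m).
Of sleeve0, sleeve1, sleeve2, ring0, ring1, ring2 only 4 to 6 are there at a start; the rules pass over those that are not, and their reading is None.
At some moment in a run one of sleeve0, sleeve1, sleeve2, ring0, ring1, ring2 may be knocked a few centimetres aside while the robot is not near it.
It also fails if it takes over 210 s, if anything falls off the work surface, if the arm or the gripper's body presses on something with over 40 N, if the wrist force passes 120 N, or if a joint passes its speed limit or range.

## Working session

There is one attempt and no reset: what is moved stays moved. The work goes in short steps, Python scripts to look and compute and a tool call to move; the robot and the scene stay as the last step left them, time stands still between calls to the robot, and variables do not carry over. Pictures are saved under pics/ and viewed, at most 14 in all, crops included, and the job is handed in when it is done.

Besides the shell and the picture viewer there is one more tool, called after ">>>" by a JSON object that holds its "op" and its "data", one argument or row to a line. send_rows: Moves the arm, as the interface text tells. Its arguments: {"type":"object","properties":{"series":{"type":"array"}},"required":["series"]}

```bash
mkdir -p pics; ls
cat > h.py <<'E'
import numpy as np, cv2
from cell import sensors, get_image, ctrl
def grab(n):
    d=get_image(n); h=d["img"].shape[0]; d["f"]=h/2/np.tan(np.radians(d["vfov"])/2); return d
def cloud(d):
    z=d["depth"]; v,u=np.mgrid[:z.shape[0],:z.shape[1]]
    p=np.stack([(u-d["cx"])/d["f"]*z,(v-d["cy"])/d["f"]*z,z,np.ones_like(z)],-1)
    P=p@np.linalg.inv(d["world_to_cam"]).T; P[z==0]=np.nan; return P[...,:3]
def plane(d,u,v,h):
    M=np.linalg.inv(d["world_to_cam"]); c=M[:3,3]
    r=M[:3,:3]@np.array([(u-d["cx"])/d["f"],(v-d["cy"])/d["f"],1]); return c+r*(h-c[2])/r[2]
def save(d,name,box=None,s=1):
    im=d["img"][...,::-1]
    if box: im=im[box[1]:box[3],box[0]:box[2]]
    cv2.imwrite("pics/"+name,cv2.resize(im,None,fx=s,fy=s,interpolation=cv2.INTER_CUBIC))
E
python3 - <<'E'
from h import *
import pickle
for n in("top","scene"):
    d=grab(n); save(d,n+"0.png",s=1.5); pickle.dump(d,open(n+".pkl","wb")); print(n,d["vfov"],d["cx"],d["cy"],np.linalg.inv(d["world_to_cam"]).round(3).tolist())
s=sensors.read_state();print(s)
E
```

```text
pics
top 47.09800948507658 254.4105936666229 192.82468267476025 [[0.002, -0.996, 0.092, 455.945], [-1.0, -0.004, -0.019, -65.482], [0.02, -0.092, -0.996, 1225.336], [0.0, 0.0, 0.0, 1.0]]
scene 51.697301663617694 253.57189475779666 192.841611053516 [[0.825, 0.406, -0.393, 1013.748], [0.566, -0.586, 0.58, -782.779], [0.005, -0.701, -0.713, 939.296], [0.0, 0.0, 0.0, 1.0]]
{'clock': 0.1, 'qpos': array([-1.21379261,  0.6292675 ,  0.03839735,  1.51826331, -0.02700321,
        0.99629606, -0.02001816]), 'qd': array([ 8.27265802e-05, -3.53378837e-03,  6.18394049e-05, -2.68492640e-03,
       -5.80839428e-04, -5.09637159e-04, -1.80415422e-03]), 'tau': array([ 2.06958706e-03, -5.64530110e+01,  1.23013459e+00, -1.93975443e+01,
        1.12716664e-02,  5.38195105e-03,  1.12293330e-05]), 'eef_pos': array([266.43614047, 592.3039273 , 247.4726655 ]), 'tool_rot': array([-3.13987457e+00, -1.25536591e-05,  2.71880748e+00]), 'force': array([ 0.06133412,  0.68427656, -0.23333525]), 'torque': array([ 0.02219337, -0.04671599, -0.00736817]), 'gripper_force': 0.0, 'width': 85.35703791791445}
```

View pics/top0.png

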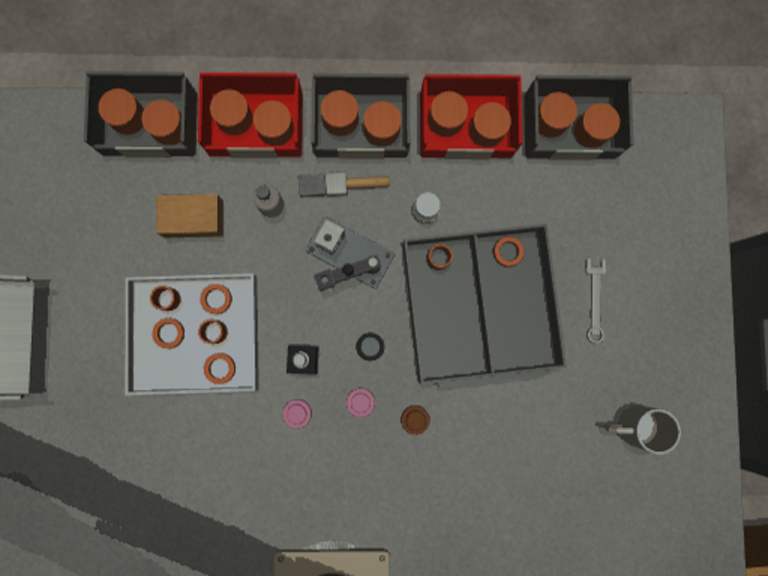

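View pics/scene0.png

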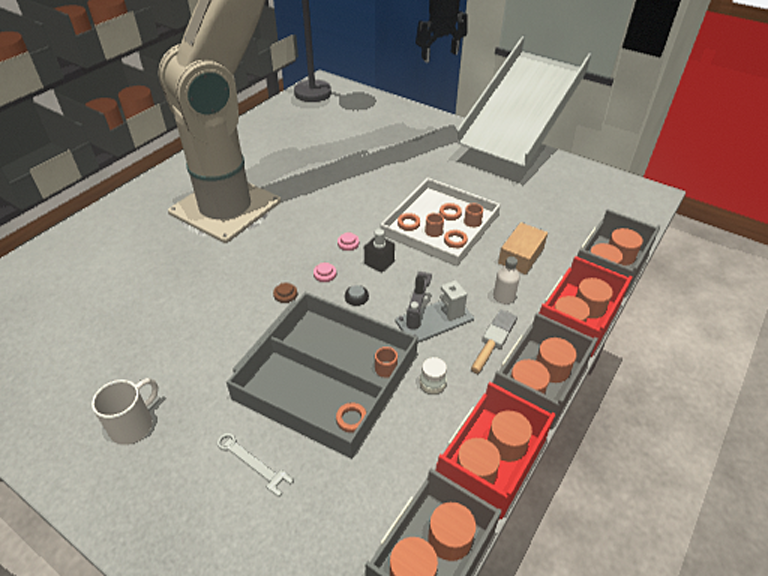

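The top view (1.5x pixels) shows these items:
- **Tray:** centred at (190,334), with sleeves at (165,297) and (213,330) and rings at (216,298), (168,332) and (219,368).
- **Lock:** hinge at (372,264), knob at (348,269), fork at (328,236).
- **Pin:** in its rest at (302,360).
- **Tote:** the left compartment holds the sleeve sample at (440,256), the right one the ring sample at (509,251).
- **Round buttons:** black (370,347), pink (297,413) and (360,402), brown (415,420). The black one is meant, as the task says.

Next I measure positions.

Run:
```python
from h import *
import pickle
d=pickle.load(open("top.pkl","rb")); e=pickle.load(open("scene.pkl","rb"))
P=cloud(d);Q=cloud(e)
def reg(P,x0,x1,y0,y1,z0,z1):
    m=(P[...,0]>x0)&(P[...,0]<x1)&(P[...,1]>y0)&(P[...,1]<y1)&(P[...,2]>z0)&(P[...,2]<z1); return m
print("table",np.nanmedian(P[280:300,40:60,2]),np.nanmedian(Q[200:220,60:80,2]))
def px(name,u,v,h): print(name,plane(d,u/1.5,v/1.5,h).round(1), "cloud z",P[int(v/1.5),int(u/1.5)].round(1))
for a in [("knob",348,269,103),("hinge",372,264,63),("fork",328,236,76),("pin",302,360,93),("button",370,347,30),("jar",427,205,55),("oil",265,190,110)]: px(*a)
# copper
hsv=cv2.cvtColor(d["img"],cv2.COLOR_RGB2HSV)
m=((hsv[...,0]<15)&(hsv[...,1]>110)&(hsv[...,2]>50)).astype(np.uint8)
n,l,st,c=cv2.connectedComponentsWithStats(m)
for i in range(1,n):
    if st[i,4]>60 and c[i][1]>130:
        z=P[...,2][l==i]; (uc,vc),r=cv2.minEnclosingCircle(np.argwhere(l==i)[:,::-1].astype(np.float32))
        print(c[i].round(1),st[i],"zpc",np.nanpercentile(z,[10,50,90]).round(), (round(uc,1),round(vc,1),round(r,1)))
        top=(l==i)&(P[...,2]>np.nanpercentile(z,90)-8); q=P[top]; print("   top cen",np.nanmean(q,0).round(1),(np.nanmin(q,0)+np.nanmax(q,0))[:2]/2)
save(d,"crop1.png",(180,140,270,270),6*.75)
```

```text
table 0.6220645835933283 -0.01554619125681711
knob [594.1 -29.8 103. ] cloud z [594.8 -29.9 104.4]
hinge [608.2 -71.   63. ] cloud z [606.7 -70.9  74.1]
fork [655.7   6.6  76. ] cloud z [661.2  10.   49.3]
pin [439.2  47.6  93. ] cloud z [439.2  48.4  93.1]
button [461.8 -68.1  30. ] cloud z [462.7 -66.3  16. ]
jar [ 716.9 -169.8   55. ] cloud z [ 718.  -167.7   58.2]
oil [728.9 113.  110. ] cloud z [730.9 114.9 108.8]
[338.8 167.3] [329 158  20  20 198] zpc [12. 19. 22.] (338.8, 167.3, 10.0)
   top cen [ 640.  -322.9   19.2] [ 640.32395615 -322.82988221]
[293.3 170.3] [285 162  17  17  92] zpc [32. 45. 49.] (293.0, 170.3, 8.3)
   top cen [ 627.9 -194.2   46.5] [ 627.97668095 -194.10889514]
[107.9 198.2] [100 191  17  16  77] zpc [35. 46. 50.] (108.0, 198.3, 8.2)
   top cen [549.2 303.1  47.1] [549.38357145 302.51657737]
[143.4 199. ] [134 190  20  19 170] zpc [16. 20. 23.] (143.4, 198.8, 9.9)
   top cen [548.8 214.5  19.6] [549.21158819 213.81544923]
[111.5 221.8] [102 212  20  20 178] zpc [16. 20. 22.] (111.5, 221.5, 10.1)
   top cen [486.2 298.7  19.7] [487.58117906 298.77713708]
[140.9 220.7] [132 213  18  16  81] zpc [26. 46. 50.] (140.9, 221.3, 9.0)
   top cen [488.5 215.1  47.2] [489.6843042  215.66725948]
[145.6 245.3] [136 236  20  20 174] zpc [17. 20. 23.] (145.8, 245.2, 10.2)
   top cen [423.6 205.1  19.8] [423.01136882 205.54384935]
[276.4 279.6] [268 271  18  18 268] zpc [11. 18. 24.] (276.5, 279.5, 9.3)
   top cen [ 332.  -150.2   22.2] [ 330.7904698  -150.79900589]
```

View pics/crop1.png

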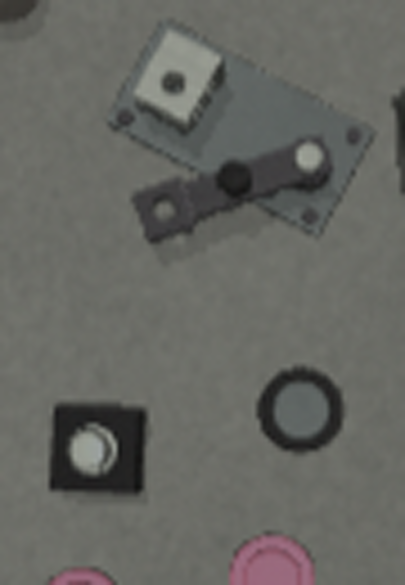

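The crop confirms the black-housed button at (301,410) and the arm's hole layout. I'll refine with both views.

Run:
```python
from h import *
import pickle
d=pickle.load(open("top.pkl","rb")); e=pickle.load(open("scene.pkl","rb"))
save(e,"crop2.png",(215,140,325,230),7)
def disc(P,c,r,z0,z1,n):
    m=(np.hypot(P[...,0]-c[0],P[...,1]-c[1])<r)&(P[...,2]>z0)&(P[...,2]<z1); q=P[m]
    print(n,len(q),"mean",q.mean(0).round(1),"minRect/circ",[np.round(x,1) for x in cv2.minEnclosingCircle(q[:,:2].astype(np.float32))], [np.round(x,1) for x in cv2.minAreaRect(q[:,:2].astype(np.float32))])
for nm,D in(("top",d),("scene",e)):
    P=cloud(D); print(nm)
    disc(P,(594,-30),20,95,110,"knob"); disc(P,(608,-71),22,66,90,"hinge"); disc(P,(657,8),35,70,82,"fork")
    disc(P,(440,48),25,84,100,"pingrip"); disc(P,(440,48),40,48,60,"rest"); disc(P,(462,-66),32,8,40,"button"); disc(P,(595,15),22,56,70,"lug")
    for nm2,c in(("tray",(490,250)),("tote",(560,-270))):
        z=(25,40) if nm2=="tray" else (48,62)
        disc(P,c,190,*z,nm2)
```

```text
top
knob 38 mean [597.1 -29.  103.1] minRect/circ [array([597.7, -29. ]), np.float64(8.8)] [array([597.3, -29.7]), array([16. , 15.3]), np.float64(0.7)]
hinge 35 mean [611.5 -70.6  70.7] minRect/circ [array([606.2, -68.3]), np.float64(15.9)] [array([611. , -68.2]), array([14. , 31.7]), np.float64(1.5)]
fork 217 mean [658.8   5.4  76.4] minRect/circ [array([659.1,   6.2]), np.float64(26.8)] [array([658.7,   5.8]), array([36.5, 44.6]), np.float64(62.4)]
pingrip 58 mean [440.6  53.3  93.2] minRect/circ [array([440.7,  53.8]), np.float64(10.9)] [array([440.4,  53.9]), array([21.3, 17.8]), np.float64(90.0)]
rest 270 mean [440.7  52.6  55.3] minRect/circ [array([439.9,  53.4]), np.float64(33.6)] [array([440.9,  53.6]), array([50.1, 49.9]), np.float64(87.4)]
button 269 mean [464.2 -67.3  17.3] minRect/circ [array([460.4, -67.5]), np.float64(29.9)] [array([465.6, -66.3]), array([49.3, 55. ]), np.float64(0.2)]
lug 86 mean [588.5  11.6  63. ] minRect/circ [array([589.6,  11.4]), np.float64(19.1)] [array([587.7,  12.4]), array([24.4, 34.7]), np.float64(1.3)]
tray 876 mean [500.  256.6  32. ] mi
[... 964 characters left out ...]
 np.float64(33.7)] [array([441.2,  51.9]), array([54.1, 51.9]), np.float64(89.4)]
button 152 mean [468.1 -73.5  16.6] minRect/circ [array([465.6, -70.5]), np.float64(26.1)] [array([468.5, -71.9]), array([49. , 43.5]), np.float64(36.3)]
lug 40 mean [589.9  14.8  62.4] minRect/circ [array([589.7,  10.8]), np.float64(20.1)] [array([589. ,  10.5]), array([19.6, 39. ]), np.float64(21.2)]
tray 577 mean [498.9 243.3  30.9] minRect/circ [array([498.8, 236.5]), np.float64(177.4)] [array([489.2, 249.8]), array([288.4, 311.3]), np.float64(27.6)]
tote 1227 mean [ 545.5 -274.4   53.5] minRect/circ [array([ 560., -270.]), np.float64(190.0)] [array([ 567.5, -245.9]), array([337.3, 309.2]), np.float64(6.7)]
```

View pics/crop2.png

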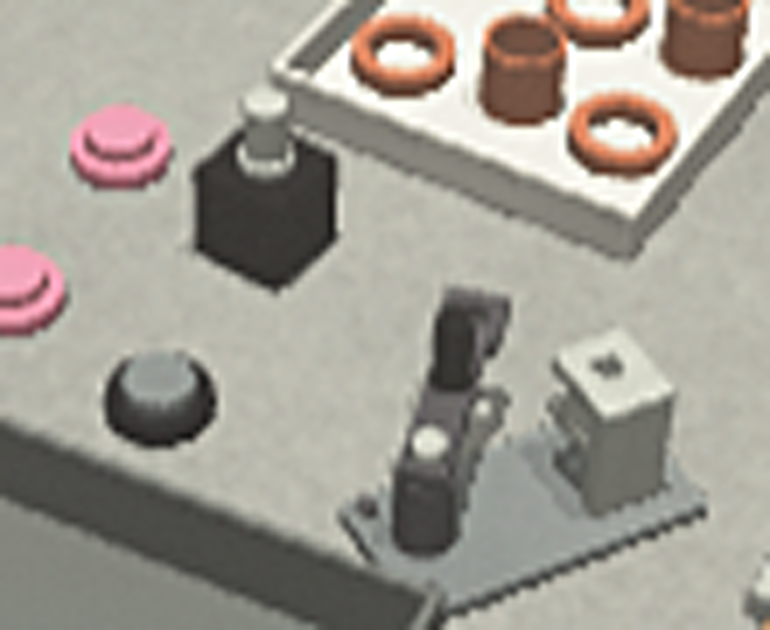

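Run:
```python
from h import *
import pickle
d=pickle.load(open("top.pkl","rb")); e=pickle.load(open("scene.pkl","rb"))
def blob(D,u,v,r,dark,k,fr=.5):
    g=cv2.cvtColor(D["img"],cv2.COLOR_RGB2GRAY); s=8
    u0,v0=int(u)-r,int(v)-r; c=cv2.resize(g[v0:v0+2*r+1,u0:u0+2*r+1],None,fx=s,fy=s,interpolation=cv2.INTER_CUBIC).astype(float)
    if dark: c=255-c
    yy,xx=np.mgrid[:c.shape[0],:c.shape[1]]; 
    near=np.hypot(xx-c.shape[1]/2,yy-c.shape[0]/2)<2*s
    hi=c[near].max(); lo=np.percentile(c,k); t=lo+fr*(hi-lo)
    n,l,st,ce=cv2.connectedComponentsWithStats((c>t).astype(np.uint8)); i=np.where(near,c,-1).argmax(); i=l.flat[i]
    x,y=ce[i]; return u0+(x+.5)/s-.5, v0+(y+.5)/s-.5, st[i,4]/s/s
T=lambda x,y:(x/4.5+179.6,y/4.5+139.6)
S=lambda x,y:(x/7+214.6,y/7+139.6)
for n,a,b,r,dark,k,h in [("fork",T(172,82),S(607,366),3,1,20,76),("pin",T(90,449),S(267,103),6,0,40,93),("hinge",T(309,157),S(430,440),5,0,40,74),("knob",T(235,178),None,5,1,40,103),("lug",T(164,209),None,3,0,40,63),("button",T(301,410),S(160,375),7,0,20,30)]:
    for D,p in((d,a),(e,b)):
        if p:
            x,y,ar=blob(D,*p,r,dark,k); print(n,round(x,1),round(y,1),round(ar,1),plane(D,x,y,h).round(1))
P=cloud(d);Q=cloud(e)
m=(np.hypot(P[...,0]-464,P[...,1]+67)<12); print("button z",np.nanpercentile(P[m][:,2],[10,50,90]),np.nanmedian(Q[(np.hypot(Q[...,0]-466,Q[...,1]+68)<10)][:,2]))
m=(np.hypot(P[...,0]-611,P[...,1]+70)<6); print("hinge z",np.nanpercentile(P[m][:,2],[10,50,90]))
for c,w,z in(((492,256),135,(25,38)),((549,-262),160,(47,60))):
    m=(abs(P[...,0]-c[0])<w)&(abs(P[...,1]-c[1])<w)&(P[...,2]>z[0])&(P[...,2]<z[1]); m=m.astype(np.uint8)
    n,l,st,ce=cv2.connectedComponentsWithStats(m,connectivity=8); i=1+st[1:,4].argmax(); print(cv2.minAreaRect(P[l==i][:,:2].astype(np.float32)))
```

```text
fork 218.1 158.1 19.7 [653.8   8.1  76. ]
fork 301.4 191.9 9.5 [655.8   5.8  76. ]
pin 199.0 239.9 51.4 [439.5  53.4  93. ]
pin 252.3 153.9 17.8 [441.5  51.9  93. ]
hinge 248.1 174.3 23.3 [611.3 -71.3  74. ]
hinge 275.9 202.7 14.2 [614.6 -75.3  74. ]
knob 231.7 179.9 49.5 [592.8 -29.1 103. ]
lug 216.0 186.3 10.5 [580.2  13.7  63. ]
button 246.4 230.7 119.5 [463.6 -67.5  30. ]
button 237.0 190.7 148.4 [462.9 -66.3  30. ]
button z [19.64294118 22.17273688 25.09288282] 21.251131471857207
hinge z [68.49075624 71.14022316 73.07456239]
((486.61077880859375, 254.7411346435547), (210.2286376953125, 230.30699157714844), 1.9558119773864746)
((538.0009765625, -271.6978759765625), (269.1820373535156, 261.0123596191406), 6.645287036895752)
```

>>> {"op": "send_rows", "data": {
  "series": [
    [85, [0.456, -0.864, 0], [0, 0, -0.737]],
    [85, [0.456, -0.864, 0], [0, 0, -0.737]],
    [85, [0.456, -0.864, 0], [0, 0, -0.737]],
    [85, [0.456, -0.864, 0], [0, 0, -0.737]],
    [85, [0.456, -0.864, 0], [0, 0, -0.737]],
    [85, [0.456, -0.864, 0], [0, 0, -0.737]],
    [85, [0.456, -0.864, 0], [0, 0, -0.737]],
    [85, [0.456, -0.864, 0], [0, 0, -0.737]]
  ]
}}

```text
clock: 1.1
eef_pos: [486.1, 176.4, 248.2]
tool_rot: [-3.142, -0.0, 2.202]
force: [1.2, 0.1, 0.3]
width: 85.0
gripper_force: 0.0
```

>>> {"op": "send_rows", "data": {
  "series": [
    [85, [0.456, -0.864, 0], [0, 0, -0.737]],
    [85, [0.456, -0.864, 0], [0, 0, -0.737]],
    [85, [0.456, -0.864, 0], [0, 0, -0.737]],
    [85, [0.456, -0.864, 0], [0, 0, -0.737]],
    [85, [0, 0, -0.3], [0, 0, 0]],
    [85, [0, 0, 0], [0, 0, 0]]
  ]
}}

```text
clock: 1.85
eef_pos: [593.7, -29.5, 228.7]
tool_rot: [-3.138, -0.002, 1.946]
force: [-0.5, 0.1, 0.5]
width: 84.5
gripper_force: 0.0
```

>>> {"op": "send_rows", "data": {
  "series": [
    [85, [0.03, 0, -0.6], [0, 0, 0]],
    [85, [0, 0, -0.6], [0, 0, 0]],
    [85, [0, 0, -0.6], [0, 0, 0]],
    [85, [0, 0, -0.5], [0, 0, 0]],
    [50, [0, 0, 0], [0, 0, 0]],
    [30, [0, 0, 0], [0, 0, 0]],
    [24, [0, 0, 0], [0, 0, 0]],
    [24, [0, 0, 0], [0, 0, 0]]
  ]
}}

```text
clock: 2.85
eef_pos: [597.5, -29.2, 93.5]
tool_rot: [3.14, 0.001, 1.947]
force: [-0.0, 0.6, 0.3]
width: 23.6
gripper_force: 0.0
```

>>> {"op": "send_rows", "data": {
  "series": [
    [10, [0, 0, 0], [0, 0, 0]],
    [10, [0, 0, 0], [0, 0, 0]],
    [10, [0, 0, 0], [0, 0, 0]],
    [10, [0, 0, 0], [0, 0, 0]]
  ]
}}

```text
clock: 3.35
eef_pos: [597.5, -29.2, 93.5]
tool_rot: [3.14, 0.0, 1.947]
force: [-1.7, 0.9, 5.3]
width: 16.3
gripper_force: 58.4
```

```bash
python3 -c "
import numpy as np
a=np.radians(109-4*np.arange(13));p=45*np.c_[np.cos(a),np.sin(a)]
print((np.diff(p,axis=0)/60).round(3).tolist(), p[-1]+[612.05,-71.7])"
```

```text
[[0.05, 0.015], [0.051, 0.012], [0.052, 0.008], [0.052, 0.005], [0.052, 0.001], [0.052, -0.003], [0.052, -0.006], [0.051, -0.01], [0.051, -0.014], [0.049, -0.017], [0.048, -0.02], [0.047, -0.024]] [633.86643291 -32.34211318]
```

>>> {"op": "send_rows", "data": {
  "series": [
    [10, [0.05, 0.015, 0], [0, 0, -0.8]],
    [10, [0.051, 0.012, 0], [0, 0, -0.8]],
    [10, [0.052, 0.008, 0], [0, 0, -0.8]],
    [10, [0.052, 0.005, 0], [0, 0, -0.8]],
    [10, [0.052, 0.001, 0], [0, 0, -0.8]],
    [10, [0.052, -0.003, 0], [0, 0, -0.8]],
    [10, [0.052, -0.006, 0], [0, 0, -0.8]],
    [10, [0.051, -0.01, 0], [0, 0, -0.8]]
  ]
}}

```text
clock: 4.35
eef_pos: [622.2, -27.6, 93.5]
tool_rot: [3.14, -0.001, 1.387]
force: [-0.8, 1.2, 6.0]
width: 16.0
gripper_force: 58.4
```

>>> {"op": "send_rows", "data": {
  "series": [
    [10, [0.051, -0.014, 0], [0, 0, -0.8]],
    [10, [0.049, -0.017, 0], [0, 0, -0.8]],
    [10, [0.024, -0.01, 0], [0, 0, -0.4]],
    [10, [0, 0, 0], [0, 0, 0]]
  ]
}}

```text
clock: 4.85
eef_pos: [629.9, -30.0, 93.5]
tool_rot: [3.14, -0.001, 1.214]
force: [-0.6, 0.3, 5.2]
width: 16.1
gripper_force: 58.5
```

>>> {"op": "send_rows", "data": {
  "series": [
    [10, [0.024, -0.012, 0], [0, 0, -0.4]],
    [10, [0.024, -0.012, 0], [0, 0, -0.4]],
    [10, [0, 0, 0], [0, 0, 0]]
  ]
}}

```text
clock: 5.22
eef_pos: [632.8, -31.4, 93.5]
tool_rot: [3.14, -0.002, 1.144]
force: [-0.4, 1.4, 5.8]
width: 15.9
gripper_force: 58.5
```

>>> {"op": "send_rows", "data": {
  "series": [
    [10, [0.012, -0.007, 0], [0, 0, -0.2]],
    [10, [0, 0, 0], [0, 0, 0]]
  ]
}}

```text
clock: 5.48
eef_pos: [633.4, -31.7, 93.5]
tool_rot: [3.14, -0.002, 1.127]
force: [-0.4, 1.7, 6.6]
width: 16.1
gripper_force: 58.5
```

>>> {"op": "send_rows", "data": {
  "series": [
    [10, [0.015, -0.008, 0], [0, 0, -0.2]],
    [10, [0, 0, 0], [0, 0, 0]]
  ]
}}

```text
clock: 5.72
eef_pos: [633.9, -32.0, 93.5]
tool_rot: [3.141, -0.002, 1.11]
force: [-1.3, 2.2, 6.4]
width: 16.3
gripper_force: 58.6
```

>>> {"op": "send_rows", "data": {
  "series": [
    [10, [0.015, -0.008, 0], [0, 0, -0.2]],
    [10, [0, 0, 0], [0, 0, 0]]
  ]
}}

```text
clock: 5.98
eef_pos: [634.0, -32.0, 93.4]
tool_rot: [-3.14, -0.001, 1.094]
force: [-2.9, 2.3, 8.8]
width: 16.1
gripper_force: 58.9
```

>>> {"op": "send_rows", "data": {
  "series": [
    [10, [0.015, -0.008, 0], [0, 0, -0.2]],
    [10, [0, 0, 0], [0, 0, 0]]
  ]
}}

```text
clock: 6.22
eef_pos: [634.0, -32.0, 93.4]
tool_rot: [-3.138, -0.001, 1.077]
force: [-5.0, 2.4, 10.9]
width: 16.2
gripper_force: 59.1
```

>>> {"op": "send_rows", "data": {
  "series": [
    [40, [-0.02, 0.01, 0], [0, 0, 0]],
    [60, [0, 0, 0], [0, 0, 0]],
    [70, [0, 0, 0], [0, 0, 0]],
    [70, [0, 0, 0.4], [0, 0, 0]],
    [70, [0, 0, 0.6], [0, 0, 0]],
    [70, [0, 0, 0.6], [0, 0, 0]],
    [70, [-0.5, 0.2, 0], [0, 0, 0]],
    [70, [-0.8, 0.35, 0], [0, 0, 0]]
  ]
}}

```text
clock: 7.22
eef_pos: [556.7, -0.8, 188.7]
tool_rot: [3.139, -0.001, 1.073]
force: [0.0, 0.6, 0.6]
width: 70.2
gripper_force: 0.0
```

>>> {"op": "send_rows", "data": {
  "series": [
    [70, [-0.8, 0.36, 0], [0, 0, 0]],
    [70, [-0.8, 0.36, 0], [0, 0, 0]],
    [70, [-0.35, 0.14, 0], [0, 0, 0]],
    [70, [0, 0, 0], [0, 0, 0]]
  ]
}}

```text
clock: 7.72
eef_pos: [437.9, 52.2, 188.5]
tool_rot: [-3.141, -0.0, 1.076]
force: [1.0, -0.5, 1.0]
width: 70.1
gripper_force: 0.0
```

Run:
```python
from h import *
d=grab("scene"); P=cloud(d)
m=(np.hypot(P[...,0]-634,P[...,1]+32)<20)&(P[...,2]>95)&(P[...,2]<110); print(len(P[m]),cv2.minEnclosingCircle(P[m][:,:2].astype(np.float32)))
save(d,"s1.png",(215,120,345,230),6)
print(sensors.read_state()["eef_pos"])
```

```text
28 ((634.8843994140625, -33.2316780090332), 8.797661781311035)
[439.72736363  51.56716258 188.61677179]
```

View pics/s1.png

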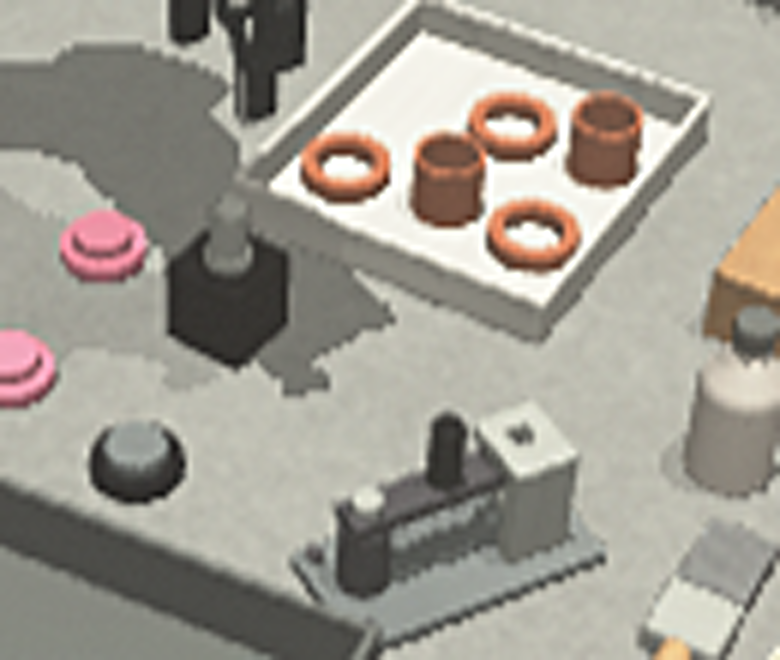

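>>> {"op": "send_rows", "data": {
  "series": [
    [70, [0.015, 0.02, -0.5], [0, 0, 0]],
    [70, [0, 0, -0.6], [0, 0, 0]],
    [70, [0, 0, -0.5], [0, 0, 0]],
    [70, [0, 0, -0.18], [0, 0, 0]],
    [30, [0, 0, 0], [0, 0, 0]],
    [30, [0, 0, 0], [0, 0, 0]],
    [15, [0, 0, 0], [0, 0, 0]],
    [15, [0, 0, 0], [0, 0, 0]]
  ]
}}

```text
clock: 8.78
eef_pos: [440.9, 52.7, 82.6]
tool_rot: [3.139, -0.001, 1.074]
force: [-0.4, -1.7, 6.6]
width: 20.1
gripper_force: 58.5
```

>>> {"op": "send_rows", "data": {
  "series": [
    [15, [0, 0, 0], [0, 0, 0]],
    [15, [0, 0, 0], [0, 0, 0]],
    [15, [0, 0, 0], [0, 0, 0]]
  ]
}}

```text
clock: 9.15
eef_pos: [440.9, 52.7, 82.6]
tool_rot: [3.139, -0.002, 1.074]
force: [-0.2, -0.4, 7.3]
width: 20.2
gripper_force: 58.5
```

>>> {"op": "send_rows", "data": {
  "series": [
    [15, [0, 0, 0.3], [0, 0, 0]],
    [15, [0, 0, 0.5], [0, 0, 0]],
    [15, [0, 0, 0.6], [0, 0, 0]],
    [15, [0, 0, 0.4], [0, 0, 0]],
    [15, [0.5, -0.11, 0], [0, 0, 0]],
    [15, [0.8, -0.17, 0], [0, 0, 0]],
    [15, [0.8, -0.17, 0], [0, 0, 0]],
    [15, [0.8, -0.17, 0], [0, 0, 0]]
  ]
}}

```text
clock: 10.15
eef_pos: [615.2, 15.7, 189.9]
tool_rot: [3.142, -0.0, 1.075]
force: [1.3, 1.1, -1.6]
width: 20.1
gripper_force: 58.8
```

>>> {"op": "send_rows", "data": {
  "series": [
    [15, [0.47, -0.1, 0], [0, 0, 0]],
    [15, [0.2, -0.038, 0], [0, 0, 0]],
    [15, [0, 0, 0], [0, 0, 0]],
    [15, [0, 0, 0], [0, 0, 0]]
  ]
}}

```text
clock: 10.65
eef_pos: [652.8, 7.8, 189.5]
tool_rot: [-3.14, 0.0, 1.075]
force: [-1.2, 1.1, -0.3]
width: 20.1
gripper_force: 58.9
```

Run:
```python
from h import *
d=grab("scene"); save(d,"s2.png",(250,90,350,220),6*.75)
s=sensors.read_state();print(s["eef_pos"],s["force"])
P=cloud(d); q=s["eef_pos"]
for a,b in((115,135),(135,143),):
    m=(np.hypot(P[...,0]-q[0],P[...,1]-q[1])<25)&(P[...,2]>a)&(P[...,2]<b); print(a,len(P[m]),P[m].mean(0) if m.any() else 0)
```

```text
[652.91262905   7.84842127 189.62038425] [-0.52729525 -0.20244454 -0.707258  ]
115 14 [653.759102     5.63324395 125.64694435]
135 6 [654.44814115   4.3166519  138.32708772]
```

View pics/s2.png

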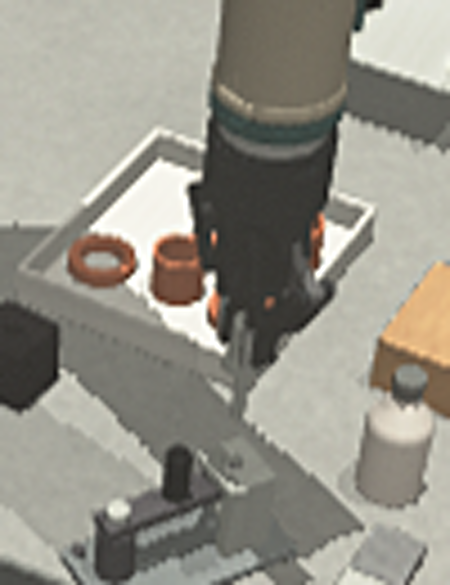

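>>> {"op": "send_rows", "data": {
  "series": [
    [15, [0.038, -0.01, -0.3], [0, 0, 0]],
    [15, [0, 0, -0.25], [0, 0, 0]],
    [15, [0, 0, 0], [0, 0, 0]]
  ]
}}

```text
clock: 11.08
eef_pos: [654.8, 6.9, 154.2]
tool_rot: [-3.138, 0.002, 1.074]
force: [-0.9, -1.1, -1.1]
width: 20.2
gripper_force: 58.9
```

>>> {"op": "send_rows", "data": {
  "series": [
    [15, [0, 0, -0.06], [0, 0, 0]],
    [15, [0, 0, -0.06], [0, 0, 0]],
    [15, [0, 0, 0], [0, 0, 0]]
  ]
}}

```text
clock: 11.45
eef_pos: [656.4, 6.6, 149.2]
tool_rot: [-3.141, -0.0, 1.074]
force: [-0.4, -0.1, -0.3]
width: 20.4
gripper_force: 58.9
```

>>> {"op": "send_rows", "data": {
  "series": [
    [15, [0, 0, -0.06], [0, 0, 0]],
    [15, [0, 0, 0], [0, 0, 0]]
  ]
}}

```text
clock: 11.7
eef_pos: [656.3, 6.6, 145.5]
tool_rot: [-3.141, 0.0, 1.074]
force: [-1.1, -0.3, -0.9]
width: 20.4
gripper_force: 59.0
```

>>> {"op": "send_rows", "data": {
  "series": [
    [15, [0, 0, -0.06], [0, 0, 0]],
    [15, [0, 0, 0], [0, 0, 0]]
  ]
}}

```text
clock: 11.95
eef_pos: [656.3, 6.6, 141.7]
tool_rot: [-3.141, 0.0, 1.074]
force: [-0.8, 0.4, -0.8]
width: 20.2
gripper_force: 58.9
```

>>> {"op": "send_rows", "data": {
  "series": [
    [15, [0, 0, -0.06], [0, 0, 0]],
    [15, [0, 0, -0.06], [0, 0, 0]],
    [15, [0, 0, 0], [0, 0, 0]]
  ]
}}

```text
clock: 12.32
eef_pos: [656.3, 6.7, 134.4]
tool_rot: [-3.141, 0.0, 1.074]
force: [-0.2, -0.9, -0.9]
width: 20.6
gripper_force: 58.9
```

>>> {"op": "send_rows", "data": {
  "series": [
    [15, [0, 0, -0.06], [0, 0, 0]],
    [15, [0, 0, -0.06], [0, 0, 0]],
    [15, [0, 0, 0], [0, 0, 0]]
  ]
}}

```text
clock: 12.7
eef_pos: [656.3, 6.6, 127.2]
tool_rot: [-3.141, 0.0, 1.074]
force: [-1.2, 0.8, -2.0]
width: 20.2
gripper_force: 58.9
```

>>> {"op": "send_rows", "data": {
  "series": [
    [15, [0, 0, -0.06], [0, 0, 0]],
    [15, [0, 0, -0.06], [0, 0, 0]],
    [15, [0, 0, 0], [0, 0, 0]]
  ]
}}

```text
clock: 13.08
eef_pos: [656.3, 6.6, 120.0]
tool_rot: [-3.141, 0.0, 1.074]
force: [-1.9, 0.4, -1.9]
width: 20.3
gripper_force: 59.0
```

Through the lower plate with no resistance; on to the seat (expected TCP z about 103.6).

>>> {"op": "send_rows", "data": {
  "series": [
    [15, [0, 0, -0.08], [0, 0, 0]],
    [15, [0, 0, -0.08], [0, 0, 0]],
    [15, [0, 0, -0.06], [0, 0, 0]],
    [15, [0, 0, 0], [0, 0, 0]]
  ]
}}

```text
clock: 13.58
eef_pos: [656.3, 6.6, 106.7]
tool_rot: [-3.141, 0.0, 1.074]
force: [-1.5, -0.2, -1.8]
width: 20.1
gripper_force: 59.0
```

>>> {"op": "send_rows", "data": {
  "series": [
    [15, [0, 0, -0.05], [0, 0, 0]],
    [15, [0, 0, 0], [0, 0, 0]]
  ]
}}

```text
clock: 13.82
eef_pos: [656.3, 6.6, 104.0]
tool_rot: [-3.141, 0.0, 1.074]
force: [-2.6, -0.4, -2.1]
width: 20.3
gripper_force: 59.0
```

>>> {"op": "send_rows", "data": {
  "series": [
    [15, [0, 0, -0.03], [0, 0, 0]],
    [15, [0, 0, 0], [0, 0, 0]]
  ]
}}

```text
clock: 14.08
eef_pos: [656.3, 6.5, 103.7]
tool_rot: [-3.141, -0.001, 1.074]
force: [-4.3, 0.6, 6.3]
width: 20.2
gripper_force: 59.9
```

>>> {"op": "send_rows", "data": {
  "series": [
    [15, [0, 0, -0.02], [0, 0, 0]],
    [15, [0, 0, 0], [0, 0, 0]]
  ]
}}

```text
clock: 14.32
eef_pos: [656.4, 6.5, 103.6]
tool_rot: [-3.141, -0.001, 1.074]
force: [-7.4, 0.7, 14.9]
width: 20.1
gripper_force: 60.6
```

>>> {"op": "send_rows", "data": {
  "series": [
    [40, [0, 0, 0.02], [0, 0, 0]],
    [60, [0, 0, 0], [0, 0, 0]],
    [60, [0, 0, 0], [0, 0, 0]],
    [60, [0, 0, 0.5], [0, 0, 0]],
    [60, [0, 0, 0.8], [0, 0, 0]],
    [60, [-0.3, 0.4, 0.2], [0, 0, -0.8]],
    [60, [-0.5, 0.7, 0], [0, 0, -0.8]],
    [60, [-0.5, 0.7, 0], [0, 0, -0.8]]
  ]
}}

```text
clock: 15.32
eef_pos: [578.0, 115.6, 192.6]
tool_rot: [3.141, -0.001, 0.862]
force: [-0.3, 1.1, 1.1]
width: 60.2
gripper_force: 0.0
```

```bash
cat > parts.py <<'E'
from h import *
def parts(show=True):
    d=grab("top");P=cloud(d);hsv=cv2.cvtColor(d["img"],cv2.COLOR_RGB2HSV)
    m=((hsv[...,0]<15)&(hsv[...,1]>110)&(hsv[...,2]>40)).astype(np.uint8)
    n,l,st,c=cv2.connectedComponentsWithStats(m)
    for i in range(1,n):
        u,v=c[i]
        if st[i,4]>50 and 140<v<262:
            z=np.nanpercentile(P[...,2][l==i],85); s=z>33; h=47 if s else 19
            uv=np.argwhere((l==i)&(P[...,2]>h-9))[:,::-1].astype(np.float32)
            (a,b),r=cv2.minEnclosingCircle(uv); Q=P[(l==i)&(P[...,2]>h-9)]
            print("sleeve" if s else "ring",round(z),"ray",plane(d,a,b,h).round(1)[:2],"cloud",((np.nanmin(Q,0)+np.nanmax(Q,0))/2).round(1)[:2],"r px",round(r,1))
    return d,P
if __name__=="__main__":
    d,P=parts(); s=sensors.read_state(); print(s["eef_pos"],s["tool_rot"],s["clock"])
E
python3 - <<'E'
from parts import *
d,P=parts()
cs=np.array([plane(d,u/1.5,v/1.5,55)[:2] for u,v in((404.5,241.5),(546.5,228.5),(421.5,383),(563,365))])
print(cs.round(1),cs.mean(0)); 
m=(P[...,2]>49)&(P[...,2]<60)&(P[...,0]>395)&(P[...,0]<705)&(P[...,1]>-450)&(P[...,1]<-110)
n,l,st,c=cv2.connectedComponentsWithStats(m.astype(np.uint8)); i=1+st[1:,4].argmax(); q=P[l==i][:,:2]
a=np.radians(6.6);R=np.array([[np.cos(a),-np.sin(a)],[np.sin(a),np.cos(a)]]); t=q@R; print(np.percentile(t,[1,99],axis=0),R@np.percentile(t,[1,99],axis=0).mean(0))
e=grab("scene"); E=cloud(e)
m=(np.hypot(E[...,0]-656,E[...,1]-7)<16)&(E[...,2]>70)&(E[...,2]<125); print("pin top",np.nanpercentile(E[m][:,2],98))
save(e,"s3.png",(215,90,345,220),4.5)
E
```

```text
ring 21 ray [ 639.6 -322.9] cloud [ 639.9 -322.2] r px 10.0
sleeve 48 ray [ 626.8 -193.1] cloud [ 627.3 -194.3] r px 8.1
sleeve 48 ray [489.8 215.2] cloud [489.6 215.6] r px 8.3
ring 22 ray [423.2 204.7] cloud [423.  204.3] r px 10.2
[[ 650.2 -129.1]
 [ 675.3 -385.4]
 [ 398.8 -158.8]
 [ 430.8 -409.7]] [ 538.75832668 -270.75783803]
[[ 369.12455198 -461.71316997]
 [ 637.41906775 -201.73607895]] [ 538.0639927  -271.68157987]
pin top 116.60192771972602
```

View pics/s3.png

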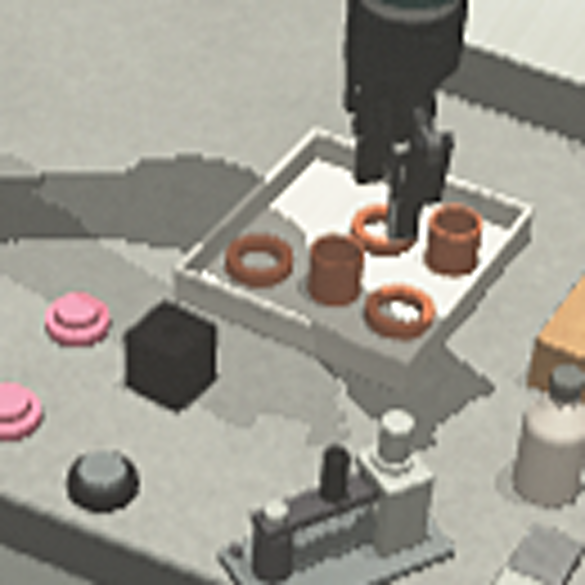

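Pin is seated: its collar rests on the fork and the top measures about 115 mm. I start with the nearest sleeve, at (490,215).

>>> {"op": "send_rows", "data": {
  "series": [
    [66, [-0.49, 0.55, 0], [0, 0, -1]],
    [66, [-0.49, 0.55, 0], [0, 0, -1]],
    [66, [-0.49, 0.54, 0], [0, 0, -1]],
    [66, [0, 0, -0.3], [0, 0, -1]],
    [66, [0, 0, -0.3], [0, 0, -1]],
    [66, [0, 0, -0.3], [0, 0, -1]],
    [66, [0, 0, -0.3], [0, 0, -1]],
    [66, [0, 0, -0.1], [0, 0, -1]]
  ]
}}

```text
clock: 16.42
eef_pos: [490.2, 212.6, 113.4]
tool_rot: [3.141, 0.001, 0.164]
force: [0.3, -0.8, -0.0]
width: 66.0
gripper_force: 0.0
```

>>> {"op": "send_rows", "data": {
  "series": [
    [66, [0, 0, 0], [0, 0, -0.56]],
    [66, [0, 0, 0], [0, 0, 0]]
  ]
}}

```text
clock: 16.68
eef_pos: [490.7, 212.7, 114.3]
tool_rot: [3.141, -0.0, 0.119]
force: [0.8, -0.4, -0.7]
width: 66.0
gripper_force: 0.0
```

>>> {"op": "send_rows", "data": {
  "series": [
    [66, [-0.015, 0.042, -0.4], [0, 0, 0]],
    [66, [0, 0, -0.5], [0, 0, 0]],
    [66, [0, 0, -0.42], [0, 0, 0]],
    [66, [0, 0, 0], [0, 0, 0]],
    [35, [0, 0, 0], [0, 0, 0]],
    [35, [0, 0, 0], [0, 0, 0]],
    [35, [0, 0, 0], [0, 0, 0]],
    [35, [0, 0, 0], [0, 0, 0]]
  ]
}}

```text
clock: 17.68
eef_pos: [490.2, 215.6, 36.7]
tool_rot: [-3.141, -0.002, 0.118]
force: [-0.2, -1.2, 5.9]
width: 42.6
gripper_force: 61.4
```

>>> {"op": "send_rows", "data": {
  "series": [
    [35, [0, 0, 0.3], [0, 0, 0]],
    [35, [0, 0, 0.7], [0, 0, 0]],
    [35, [0, 0, 0.9], [0, 0, 0]],
    [35, [0, 0, 0.7], [0, 0, 0]],
    [35, [0, 0, 0], [0, 0, 0]]
  ]
}}

```text
clock: 18.3
eef_pos: [491.2, 215.9, 195.2]
tool_rot: [-3.139, -0.007, 0.118]
force: [0.1, 0.0, -2.2]
width: 42.2
gripper_force: 61.4
```

>>> {"op": "send_rows", "data": {
  "series": [
    [35, [-0.06, -0.5, 0], [0, 0, 0]],
    [35, [-0.06, -0.85, 0], [0, 0, 0]],
    [35, [-0.06, -0.85, 0], [0, 0, 0]],
    [35, [-0.06, -0.85, 0], [0, 0, 0]],
    [35, [-0.06, -0.85, 0], [0, 0, 0]],
    [35, [-0.06, -0.85, 0], [0, 0, 0]],
    [35, [-0.06, -0.85, 0], [0, 0, 0]],
    [35, [-0.07, -0.85, 0], [0, 0, 0]]
  ]
}}

```text
clock: 19.3
eef_pos: [459.0, -172.5, 190.8]
tool_rot: [-3.141, 0.001, 0.118]
force: [1.0, -0.2, -1.7]
width: 42.4
gripper_force: 61.5
```

>>> {"op": "send_rows", "data": {
  "series": [
    [35, [0, -0.5, 0], [0, 0, 0]],
    [35, [0, -0.25, -0.5], [0, 0, 0]],
    [35, [0, 0, -0.7], [0, 0, 0]],
    [35, [0, 0, -0.5], [0, 0, 0]],
    [35, [0, 0, 0], [0, 0, 0]]
  ]
}}

```text
clock: 19.92
eef_pos: [457.9, -215.3, 87.3]
tool_rot: [-3.138, 0.005, 0.117]
force: [0.0, 0.2, -1.8]
width: 42.6
gripper_force: 61.6
```

>>> {"op": "send_rows", "data": {
  "series": [
    [35, [0, 0, -0.4], [0, 0, 0]],
    [35, [0, 0, -0.3], [0, 0, 0]],
    [35, [0, 0, -0.12], [0, 0, 0]],
    [35, [0, 0, 0], [0, 0, 0]]
  ]
}}

```text
clock: 20.42
eef_pos: [460.1, -216.6, 40.6]
tool_rot: [3.141, -0.0, 0.118]
force: [0.0, 0.1, -1.5]
width: 42.7
gripper_force: 61.6
```

>>> {"op": "send_rows", "data": {
  "series": [
    [35, [0, 0, -0.05], [0, 0, 0]],
    [35, [0, 0, 0], [0, 0, 0]],
    [35, [0, 0, 0], [0, 0, 0]]
  ]
}}

```text
clock: 20.8
eef_pos: [460.1, -216.5, 37.4]
tool_rot: [3.141, -0.0, 0.118]
force: [-0.5, -0.2, -1.7]
width: 42.7
gripper_force: 61.6
```

>>> {"op": "send_rows", "data": {
  "series": [
    [62, [0, 0, 0], [0, 0, 0]],
    [62, [0, 0, 0], [0, 0, 0]],
    [62, [0, 0, 0.02], [0, 0, 0]],
    [62, [0, 0, 0.4], [0, 0, 0]],
    [66, [0, 0, 0.8], [0, 0, 0]],
    [66, [0, 0.4, 0.9], [0, 0, 0]],
    [66, [0.1, 0.8, 0.4], [0, 0, 0]],
    [66, [0.1, 0.9, 0], [0, 0, 0]]
  ]
}}

```text
clock: 21.8
eef_pos: [473.4, -90.2, 190.5]
tool_rot: [3.14, -0.005, 0.116]
force: [0.1, 0.9, -0.8]
width: 65.7
gripper_force: 0.0
```

```bash
python3 parts.py
```

```text
ring 21 ray [ 639.6 -322.9] cloud [ 640.1 -323.2] r px 10.0
sleeve 48 ray [ 627.  -193.8] cloud [ 627.7 -194. ] r px 8.1
sleeve 48 ray [549.3 300.6] cloud [548.3 301.8] r px 8.6
ring 22 ray [549.7 214.6] cloud [549.3 214. ] r px 9.9
ring 22 ray [487.5 299.1] cloud [487.5 299.2] r px 10.1
sleeve 49 ray [ 460.2 -215.6] cloud [ 461.6 -216.3] r px 8.1
ring 22 ray [424. 205.] cloud [423.  205.6] r px 10.1
[472.9840796  -79.77422271 188.23358167] [-3.13359663e+00 -3.56160671e-04  1.27577868e-01] 21.85
```

>>> {"op": "send_rows", "data": {
  "series": [
    [66, [0.16, 0.82, 0], [0, 0, 0]],
    [66, [0.16, 0.82, 0], [0, 0, 0]],
    [66, [0.16, 0.82, 0], [0, 0, 0]],
    [66, [0.16, 0.82, 0], [0, 0, 0]],
    [66, [0.16, 0.82, 0], [0, 0, 0]],
    [66, [0.16, 0.82, 0], [0, 0, 0]],
    [66, [0.16, 0.82, 0], [0, 0, 0]],
    [66, [0.16, 0.8, 0], [0, 0, 0]]
  ]
}}

```text
clock: 22.85
eef_pos: [548.7, 303.5, 188.2]
tool_rot: [3.141, 0.0, 0.118]
force: [0.4, -0.5, -0.1]
width: 66.0
gripper_force: 0.0
```

>>> {"op": "send_rows", "data": {
  "series": [
    [66, [0, 0, -0.6], [0, 0, 0]],
    [66, [0, 0, -0.7], [0, 0, 0]],
    [66, [0, 0, 0], [0, 0, 0]],
    [66, [0, 0, 0], [0, 0, 0]]
  ]
}}

```text
clock: 23.35
eef_pos: [549.7, 301.5, 111.6]
tool_rot: [3.142, -0.002, 0.117]
force: [0.0, 0.4, 0.1]
width: 66.0
gripper_force: 0.0
```

>>> {"op": "send_rows", "data": {
  "series": [
    [66, [0, 0, -0.5], [0, 0, 0]],
    [66, [0, 0, -0.5], [0, 0, 0]],
    [66, [0, 0, -0.25], [0, 0, 0]],
    [66, [0, 0, 0], [0, 0, 0]],
    [35, [0, 0, 0], [0, 0, 0]],
    [35, [0, 0, 0], [0, 0, 0]],
    [35, [0, 0, 0], [0, 0, 0]],
    [35, [0, 0, 0], [0, 0, 0]]
  ]
}}

```text
clock: 24.35
eef_pos: [549.9, 302.2, 37.3]
tool_rot: [-3.141, -0.003, 0.118]
force: [-0.6, -0.5, 5.3]
width: 42.7
gripper_force: 60.5
```

>>> {"op": "send_rows", "data": {
  "series": [
    [35, [0, 0, 0.3], [0, 0, 0]],
    [35, [0, 0, 0.7], [0, 0, 0]],
    [35, [0, 0, 0.9], [0, 0, 0]],
    [35, [0, 0, 0.7], [0, 0, 0]],
    [35, [0, 0, 0], [0, 0, 0]]
  ]
}}

```text
clock: 24.98
eef_pos: [551.1, 302.1, 196.2]
tool_rot: [-3.139, -0.008, 0.118]
force: [-0.4, 0.7, -2.1]
width: 42.6
gripper_force: 61.3
```

>>> {"op": "send_rows", "data": {
  "series": [
    [35, [-0.03, -0.5, 0], [0, 0, 0]],
    [35, [-0.04, -0.85, 0], [0, 0, 0]],
    [35, [-0.04, -0.85, 0], [0, 0, 0]],
    [35, [-0.04, -0.85, 0], [0, 0, 0]],
    [35, [-0.04, -0.85, 0], [0, 0, 0]],
    [35, [-0.04, -0.85, 0], [0, 0, 0]],
    [35, [-0.04, -0.85, 0], [0, 0, 0]],
    [35, [-0.04, -0.85, 0], [0, 0, 0]]
  ]
}}

```text
clock: 25.98
eef_pos: [529.3, -86.3, 191.0]
tool_rot: [-3.141, 0.001, 0.118]
force: [0.1, 0.1, -2.2]
width: 42.8
gripper_force: 61.3
```

>>> {"op": "send_rows", "data": {
  "series": [
    [35, [0, -0.85, 0], [0, 0, 0]],
    [35, [0, -0.8, 0], [0, 0, 0]],
    [35, [0, -0.4, -0.4], [0, 0, 0]],
    [35, [0, 0, -0.7], [0, 0, 0]],
    [35, [0, 0, -0.6], [0, 0, 0]],
    [35, [0, 0, 0], [0, 0, 0]],
    [35, [0, 0, 0], [0, 0, 0]]
  ]
}}

```text
clock: 26.85
eef_pos: [530.4, -208.6, 90.3]
tool_rot: [3.141, -0.001, 0.118]
force: [0.3, -0.2, -1.0]
width: 42.3
gripper_force: 61.7
```

>>> {"op": "send_rows", "data": {
  "series": [
    [35, [0, 0, -0.4], [0, 0, 0]],
    [35, [0, 0, -0.3], [0, 0, 0]],
    [35, [0, 0, -0.17], [0, 0, 0]],
    [35, [0, 0, 0], [0, 0, 0]],
    [35, [0, 0, 0], [0, 0, 0]]
  ]
}}

```text
clock: 27.48
eef_pos: [530.5, -208.3, 37.4]
tool_rot: [3.141, -0.001, 0.118]
force: [-0.6, -0.5, -1.9]
width: 42.6
gripper_force: 61.7
```

>>> {"op": "send_rows", "data": {
  "series": [
    [62, [0, 0, 0], [0, 0, 0]],
    [62, [0, 0, 0], [0, 0, 0]],
    [62, [0, 0, 0.02], [0, 0, 0]],
    [62, [0, 0, 0.4], [0, 0, 0]],
    [70, [0, 0, 0.8], [0, 0, 0]],
    [72, [0, 0.4, 0.9], [0, 0, 0]],
    [72, [0, 0.8, 0.4], [0, 0, 0]],
    [72, [0, 0.8, 0], [0, 0, 0]]
  ]
}}

```text
clock: 28.48
eef_pos: [531.4, -87.6, 190.7]
tool_rot: [3.141, -0.005, 0.117]
force: [1.4, 0.3, -0.4]
width: 72.0
gripper_force: 0.0
```

```bash
python3 parts.py
```

```text
ring 22 ray [ 639.6 -322.9] cloud [ 640.4 -323. ] r px 10.0
sleeve 49 ray [ 626.9 -193.1] cloud [ 627.3 -194.2] r px 8.1
ring 22 ray [549.7 214.6] cloud [549.4 213.8] r px 9.9
sleeve 49 ray [ 530.9 -207.4] cloud [ 531.2 -206.9] r px 8.1
ring 22 ray [487.5 299.1] cloud [487.6 298.9] r px 10.1
sleeve 49 ray [ 461.  -215.6] cloud [ 461.6 -216.1] r px 8.3
ring 22 ray [425.3 206.3] cloud [429.7 140.3] r px 9.9
[530.62942877 -78.07069582 188.40337296] [-3.13369336e+00 -5.57543116e-04  1.26111805e-01] 28.525
```

>>> {"op": "send_rows", "data": {
  "series": [
    [72, [0.053, 0.84, 0], [0, 0, 0]],
    [72, [0.053, 0.84, 0], [0, 0, 0]],
    [72, [0.053, 0.84, 0], [0, 0, 0]],
    [72, [0.053, 0.84, 0], [0, 0, 0]],
    [72, [0.053, 0.84, 0], [0, 0, 0]],
    [72, [0.053, 0.84, 0], [0, 0, 0]],
    [72, [0, 0, -0.6], [0, 0, 0]],
    [72, [0, 0, -0.8], [0, 0, 0]]
  ]
}}

```text
clock: 29.52
eef_pos: [550.0, 215.6, 104.1]
tool_rot: [-3.141, -0.003, 0.12]
force: [-0.0, 0.3, -0.7]
width: 71.8
gripper_force: 0.0
```

>>> {"op": "send_rows", "data": {
  "series": [
    [72, [0, 0, -0.4], [0, 0, 0]],
    [72, [0, 0, 0], [0, 0, 0]],
    [72, [0, 0, 0], [0, 0, 0]]
  ]
}}

```text
clock: 29.9
eef_pos: [550.1, 214.1, 81.3]
tool_rot: [3.142, -0.002, 0.118]
force: [0.1, -0.7, -0.1]
width: 72.4
gripper_force: 0.0
```

Centred over the ring; go down to TCP z about 22.

>>> {"op": "send_rows", "data": {
  "series": [
    [70, [0, 0, -0.5], [0, 0, 0]],
    [70, [0, 0, -0.35], [0, 0, 0]],
    [70, [0, 0, -0.13], [0, 0, 0]],
    [70, [0, 0, 0], [0, 0, 0]],
    [70, [0, 0, 0], [0, 0, 0]]
  ]
}}

```text
clock: 30.52
eef_pos: [549.9, 214.3, 22.3]
tool_rot: [-3.142, -0.001, 0.118]
force: [-0.7, -0.4, -0.1]
width: 70.0
gripper_force: 0.0
```

>>> {"op": "send_rows", "data": {
  "series": [
    [48, [0, 0, 0], [0, 0, 0]],
    [48, [0, 0, 0], [0, 0, 0]],
    [48, [0, 0, 0], [0, 0, 0]],
    [48, [0, 0, 0], [0, 0, 0]]
  ]
}}

```text
clock: 31.02
eef_pos: [549.8, 214.6, 23.0]
tool_rot: [-3.141, -0.002, 0.118]
force: [-1.7, 0.1, 8.0]
width: 53.3
gripper_force: 61.5
```

>>> {"op": "send_rows", "data": {
  "series": [
    [48, [0, 0, 0.3], [0, 0, 0]],
    [48, [0, 0, 0.7], [0, 0, 0]],
    [48, [0, 0, 0.9], [0, 0, 0]],
    [48, [0, 0, 0.85], [0, 0, 0]],
    [48, [0, 0, 0], [0, 0, 0]]
  ]
}}

```text
clock: 31.65
eef_pos: [551.8, 214.2, 191.5]
tool_rot: [-3.14, -0.008, 0.118]
force: [-0.9, 0.1, -2.2]
width: 52.9
gripper_force: 63.8
```

>>> {"op": "send_rows", "data": {
  "series": [
    [48, [0.04, -0.5, 0], [0, 0, 0]],
    [48, [0.04, -0.85, 0], [0, 0, 0]],
    [48, [0.04, -0.85, 0], [0, 0, 0]],
    [48, [0.04, -0.85, 0], [0, 0, 0]],
    [48, [0.04, -0.85, 0], [0, 0, 0]],
    [48, [0.04, -0.85, 0], [0, 0, 0]],
    [48, [0.04, -0.85, 0], [0, 0, 0]],
    [48, [0.04, -0.85, 0], [0, 0, 0]]
  ]
}}

```text
clock: 32.65
eef_pos: [567.7, -173.8, 185.9]
tool_rot: [-3.141, 0.001, 0.118]
force: [0.1, 0.6, -1.7]
width: 53.0
gripper_force: 63.7
```

>>> {"op": "send_rows", "data": {
  "series": [
    [48, [0.04, -0.85, 0], [0, 0, 0]],
    [48, [0.04, -0.85, 0], [0, 0, 0]],
    [48, [0.05, -0.6, 0], [0, 0, 0]],
    [48, [0.03, -0.35, -0.4], [0, 0, 0]],
    [48, [0, 0, -0.7], [0, 0, 0]],
    [48, [0, 0, -0.6], [0, 0, 0]],
    [48, [0, 0, 0], [0, 0, 0]],
    [48, [0, 0, 0], [0, 0, 0]]
  ]
}}

```text
clock: 33.65
eef_pos: [578.3, -332.3, 85.5]
tool_rot: [3.14, -0.0, 0.118]
force: [0.8, -1.1, -1.4]
width: 52.6
gripper_force: 63.9
```

>>> {"op": "send_rows", "data": {
  "series": [
    [48, [0, 0.02, -0.4], [0, 0, 0]],
    [48, [0, 0, -0.4], [0, 0, 0]],
    [48, [0, 0, -0.2], [0, 0, 0]],
    [48, [0, 0, 0], [0, 0, 0]],
    [48, [0, 0, 0], [0, 0, 0]]
  ]
}}

```text
clock: 34.28
eef_pos: [578.2, -330.9, 25.0]
tool_rot: [3.141, -0.0, 0.118]
force: [0.7, 0.1, -1.7]
width: 53.2
gripper_force: 63.9
```

>>> {"op": "send_rows", "data": {
  "series": [
    [66, [0, 0, 0], [0, 0, 0]],
    [66, [0, 0, 0], [0, 0, 0]],
    [66, [0, 0, 0.02], [0, 0, 0]],
    [66, [0, 0, 0.4], [0, 0, 0]],
    [70, [0, 0, 0.8], [0, 0, 0]],
    [72, [0, 0.4, 0.9], [0, 0, 0]],
    [72, [-0.1, 0.8, 0.55], [0, 0, 0]],
    [72, [-0.1, 0.8, 0], [0, 0, 0]]
  ]
}}

```text
clock: 35.28
eef_pos: [567.5, -211.1, 189.6]
tool_rot: [3.138, -0.007, 0.117]
force: [1.0, 0.3, -0.7]
width: 71.9
gripper_force: 0.0
```

>>> {"op": "send_rows", "data": {
  "series": [
    [72, [-0.1, 0.8, 0], [0, 0, 0]],
    [72, [-0.1, 0.8, 0], [0, 0, 0]],
    [72, [0, 0, 0], [0, 0, 0]],
    [72, [0, 0, 0], [0, 0, 0]]
  ]
}}

```text
clock: 35.78
eef_pos: [554.5, -115.3, 186.2]
tool_rot: [3.14, -0.002, 0.118]
force: [0.9, -0.2, 0.3]
width: 72.3
gripper_force: 0.0
```

Run:
```python
from parts import *
d,P=parts();s=sensors.read_state();print(s["eef_pos"],s["clock"])
save(d,"t1.png",(70,130,390,270),2.4)
```

```text
ring 21 ray [ 639.6 -322.9] cloud [ 639.8 -322.7] r px 10.0
ring 21 ray [ 578.5 -328.8] cloud [ 579.1 -329.7] r px 10.1
sleeve 49 ray [ 530.9 -207.4] cloud [ 531.2 -206.9] r px 8.1
ring 22 ray [487.5 299.1] cloud [487.6 298.9] r px 10.1
sleeve 49 ray [ 460.3 -215.6] cloud [ 461.7 -216.5] r px 8.2
[ 554.37712488 -116.07124808  185.96058675] 35.825
```

View pics/t1.png

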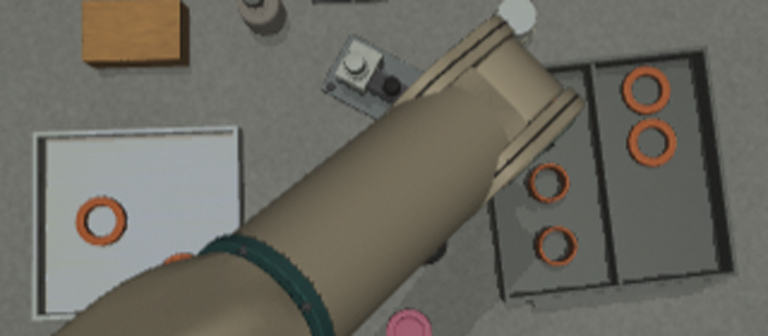

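The view shows ring 1 flat beside the sample at (652,142), both sleeves standing at (549,183) and (556,245), and ring 2 in the tray at (100,221). Next is ring 2.

>>> {"op": "send_rows", "data": {
  "series": [
    [72, [-0.14, 0.865, 0], [0, 0, 0]],
    [72, [-0.14, 0.865, 0], [0, 0, 0]],
    [72, [-0.14, 0.865, 0], [0, 0, 0]],
    [72, [-0.14, 0.865, 0], [0, 0, 0]],
    [72, [-0.14, 0.865, 0], [0, 0, 0]],
    [72, [-0.14, 0.865, 0], [0, 0, 0]],
    [72, [-0.14, 0.865, 0], [0, 0, 0]],
    [72, [-0.14, 0.865, 0], [0, 0, 0]]
  ]
}}

```text
clock: 36.83
eef_pos: [488.0, 300.8, 185.4]
tool_rot: [3.141, -0.002, 0.115]
force: [0.4, -0.0, 0.6]
width: 72.3
gripper_force: 0.0
```

>>> {"op": "send_rows", "data": {
  "series": [
    [72, [0, 0, -0.6], [0, 0, 0]],
    [72, [0, 0, -0.8], [0, 0, 0]],
    [72, [0, 0, -0.35], [0, 0, 0]],
    [72, [0, 0, 0], [0, 0, 0]],
    [72, [0, 0, 0], [0, 0, 0]]
  ]
}}

```text
clock: 37.45
eef_pos: [488.4, 300.3, 81.2]
tool_rot: [-3.141, -0.003, 0.117]
force: [-0.2, -1.0, -0.5]
width: 72.1
gripper_force: 0.0
```

>>> {"op": "send_rows", "data": {
  "series": [
    [70, [-0.015, -0.02, -0.5], [0, 0, 0]],
    [70, [0, 0, -0.35], [0, 0, 0]],
    [70, [0, 0, -0.13], [0, 0, 0]],
    [70, [0, 0, 0], [0, 0, 0]],
    [48, [0, 0, 0], [0, 0, 0]],
    [48, [0, 0, 0], [0, 0, 0]],
    [48, [0, 0, 0], [0, 0, 0]],
    [48, [0, 0, 0], [0, 0, 0]]
  ]
}}

```text
clock: 38.45
eef_pos: [486.7, 299.5, 22.4]
tool_rot: [-3.141, -0.002, 0.118]
force: [-1.6, -0.9, 5.4]
width: 53.2
gripper_force: 62.2
```

>>> {"op": "send_rows", "data": {
  "series": [
    [48, [0, 0, 0.3], [0, 0, 0]],
    [48, [0, 0, 0.7], [0, 0, 0]],
    [48, [0, 0, 0.9], [0, 0, 0]],
    [48, [0, 0, 0.85], [0, 0, 0]],
    [48, [0, 0, 0], [0, 0, 0]]
  ]
}}

```text
clock: 39.08
eef_pos: [488.5, 300.0, 191.0]
tool_rot: [-3.138, -0.008, 0.118]
force: [0.4, 0.0, -1.7]
width: 52.9
gripper_force: 63.9
```

>>> {"op": "send_rows", "data": {
  "series": [
    [48, [0.04, -0.5, 0], [0, 0, 0]],
    [48, [0.04, -0.85, 0], [0, 0, 0]],
    [48, [0.04, -0.85, 0], [0, 0, 0]],
    [48, [0.04, -0.85, 0], [0, 0, 0]],
    [48, [0.04, -0.85, 0], [0, 0, 0]],
    [48, [0.04, -0.85, 0], [0, 0, 0]],
    [48, [0.04, -0.85, 0], [0, 0, 0]],
    [48, [0.04, -0.85, 0], [0, 0, 0]]
  ]
}}

```text
clock: 40.08
eef_pos: [504.4, -88.8, 185.7]
tool_rot: [-3.141, 0.001, 0.118]
force: [0.9, -0.4, -1.7]
width: 52.7
gripper_force: 63.8
```

>>> {"op": "send_rows", "data": {
  "series": [
    [48, [0.04, -0.85, 0], [0, 0, 0]],
    [48, [0.04, -0.85, 0], [0, 0, 0]],
    [48, [0.04, -0.85, 0], [0, 0, 0]],
    [48, [0.04, -0.85, 0], [0, 0, 0]],
    [48, [0.02, -0.5, 0], [0, 0, 0]],
    [48, [0, -0.25, -0.3], [0, 0, 0]],
    [48, [0, 0, -0.7], [0, 0, 0]],
    [48, [0, 0, -0.6], [0, 0, 0]]
  ]
}}

```text
clock: 41.08
eef_pos: [515.3, -334.1, 87.0]
tool_rot: [-3.138, 0.002, 0.119]
force: [-0.0, 0.5, -1.6]
width: 52.9
gripper_force: 63.8
```

>>> {"op": "send_rows", "data": {
  "series": [
    [48, [0, 0, 0], [0, 0, 0]],
    [48, [0, 0, 0], [0, 0, 0]]
  ]
}}

```text
clock: 41.32
eef_pos: [516.2, -336.3, 90.4]
tool_rot: [3.141, -0.0, 0.118]
force: [-0.2, -0.5, -1.6]
width: 52.9
gripper_force: 63.9
```

>>> {"op": "send_rows", "data": {
  "series": [
    [48, [0, 0, -0.5], [0, 0, 0]],
    [48, [0, 0, -0.4], [0, 0, 0]],
    [48, [0, 0, -0.2], [0, 0, 0]],
    [48, [0, 0, 0], [0, 0, 0]],
    [48, [0, 0, 0], [0, 0, 0]]
  ]
}}

```text
clock: 41.95
eef_pos: [516.6, -337.2, 25.2]
tool_rot: [3.14, -0.002, 0.118]
force: [0.2, -0.1, -2.1]
width: 53.3
gripper_force: 63.9
```

>>> {"op": "send_rows", "data": {
  "series": [
    [66, [0, 0, 0], [0, 0, 0]],
    [66, [0, 0, 0], [0, 0, 0]],
    [66, [0, 0, 0.02], [0, 0, 0]],
    [66, [0, 0, 0.4], [0, 0, 0]],
    [70, [0, 0, 0.8], [0, 0, 0]],
    [72, [0, 0, 0.9], [0, 0, 0]],
    [72, [0, 0, 0.5], [0, 0, 0]],
    [72, [0, 0, 0], [0, 0, 0]]
  ]
}}

```text
clock: 42.95
eef_pos: [517.0, -337.7, 183.9]
tool_rot: [3.138, -0.004, 0.118]
force: [-0.4, 0.3, 0.2]
width: 71.8
gripper_force: 0.0
```

```bash
python3 parts.py
```

```text
ring 21 ray [ 639.4 -322.8] cloud [ 640.3 -322.6] r px 10.0
sleeve 49 ray [ 627.1 -193.3] cloud [ 627.6 -194. ] r px 8.0
ring 22 ray [ 578.6 -328.5] cloud [ 579.1 -329.3] r px 10.1
sleeve 49 ray [ 530.9 -207.4] cloud [ 531.1 -206.9] r px 8.1
ring 22 ray [423.7 204.9] cloud [422.9 205.3] r px 10.2
[ 516.30937272 -336.5865883   182.0086093 ] [ 3.14075622e+00 -1.79164587e-03  1.18042112e-01] 43.0
```

>>> {"op": "send_rows", "data": {
  "series": [
    [72, [-0.141, 0.821, 0], [0, 0, 0]],
    [72, [-0.141, 0.821, 0], [0, 0, 0]],
    [72, [-0.141, 0.821, 0], [0, 0, 0]],
    [72, [-0.141, 0.821, 0], [0, 0, 0]],
    [72, [-0.141, 0.821, 0], [0, 0, 0]],
    [72, [-0.141, 0.821, 0], [0, 0, 0]],
    [72, [-0.141, 0.821, 0], [0, 0, 0]],
    [72, [-0.141, 0.821, 0], [0, 0, 0]]
  ]
}}

```text
clock: 44.0
eef_pos: [446.9, 59.2, 180.0]
tool_rot: [3.141, 0.002, 0.118]
force: [0.9, -0.2, -0.0]
width: 71.9
gripper_force: 0.0
```

>>> {"op": "send_rows", "data": {
  "series": [
    [72, [-0.141, 0.821, 0], [0, 0, 0]],
    [72, [-0.141, 0.821, 0], [0, 0, 0]],
    [72, [-0.141, 0.821, 0], [0, 0, 0]],
    [72, [0, 0, -0.6], [0, 0, 0]],
    [72, [0, 0, -0.8], [0, 0, 0]],
    [72, [0, 0, -0.3], [0, 0, 0]],
    [72, [0, 0, 0], [0, 0, 0]],
    [72, [0, 0, 0], [0, 0, 0]]
  ]
}}

```text
clock: 45.0
eef_pos: [422.9, 205.0, 79.2]
tool_rot: [3.141, 0.0, 0.117]
force: [-0.2, 0.8, 0.5]
width: 71.9
gripper_force: 0.0
```

>>> {"op": "send_rows", "data": {
  "series": [
    [70, [0.01, 0, -0.5], [0, 0, 0]],
    [70, [0, 0, -0.32], [0, 0, 0]],
    [70, [0, 0, -0.13], [0, 0, 0]],
    [70, [0, 0, 0], [0, 0, 0]],
    [48, [0, 0, 0], [0, 0, 0]],
    [48, [0, 0, 0], [0, 0, 0]],
    [48, [0, 0, 0], [0, 0, 0]],
    [48, [0, 0, 0], [0, 0, 0]]
  ]
}}

```text
clock: 46.0
eef_pos: [424.1, 205.5, 23.5]
tool_rot: [-3.141, -0.002, 0.118]
force: [-0.6, -1.1, 8.6]
width: 52.8
gripper_force: 62.1
```

>>> {"op": "send_rows", "data": {
  "series": [
    [48, [0, 0, 0.3], [0, 0, 0]],
    [48, [0, 0, 0.7], [0, 0, 0]],
    [48, [0, 0, 0.9], [0, 0, 0]],
    [48, [0, 0, 0.85], [0, 0, 0]],
    [48, [0, 0, 0], [0, 0, 0]]
  ]
}}

```text
clock: 46.62
eef_pos: [425.3, 206.2, 190.6]
tool_rot: [-3.139, -0.007, 0.119]
force: [-1.1, 0.6, -2.0]
width: 52.6
gripper_force: 64.5
```

>>> {"op": "send_rows", "data": {
  "series": [
    [48, [0.05, -0.5, 0], [0, 0, 0]],
    [48, [0.05, -0.85, 0], [0, 0, 0]],
    [48, [0.05, -0.85, 0], [0, 0, 0]],
    [48, [0.05, -0.85, 0], [0, 0, 0]],
    [48, [0.05, -0.85, 0], [0, 0, 0]],
    [48, [0.05, -0.85, 0], [0, 0, 0]],
    [48, [0.05, -0.85, 0], [0, 0, 0]],
    [48, [0.05, -0.85, 0], [0, 0, 0]]
  ]
}}

```text
clock: 47.62
eef_pos: [446.8, -182.5, 186.3]
tool_rot: [-3.14, 0.001, 0.118]
force: [0.9, 0.1, -1.8]
width: 53.0
gripper_force: 64.5
```

>>> {"op": "send_rows", "data": {
  "series": [
    [48, [0.05, -0.85, 0], [0, 0, 0]],
    [48, [0.05, -0.85, 0], [0, 0, 0]],
    [48, [0.03, -0.6, 0], [0, 0, 0]],
    [48, [0.01, -0.4, -0.3], [0, 0, 0]],
    [48, [0, 0, -0.7], [0, 0, 0]],
    [48, [0, 0, -0.6], [0, 0, 0]],
    [48, [0, 0, 0], [0, 0, 0]],
    [48, [0, 0, 0], [0, 0, 0]]
  ]
}}

```text
clock: 48.62
eef_pos: [456.0, -344.0, 91.8]
tool_rot: [3.141, -0.0, 0.118]
force: [-0.2, -0.1, -0.9]
width: 52.5
gripper_force: 64.4
```

>>> {"op": "send_rows", "data": {
  "series": [
    [48, [0, 0, -0.5], [0, 0, 0]],
    [48, [0, 0, -0.4], [0, 0, 0]],
    [48, [0, 0, -0.2], [0, 0, 0]],
    [48, [0, 0, 0], [0, 0, 0]],
    [48, [0, 0, 0], [0, 0, 0]]
  ]
}}

```text
clock: 49.25
eef_pos: [456.5, -344.3, 26.3]
tool_rot: [3.14, -0.001, 0.118]
force: [-0.3, -0.4, -1.1]
width: 52.8
gripper_force: 64.4
```

>>> {"op": "send_rows", "data": {
  "series": [
    [66, [0, 0, 0], [0, 0, 0]],
    [66, [0, 0, 0], [0, 0, 0]],
    [66, [0, 0, 0.02], [0, 0, 0]],
    [66, [0, 0, 0.4], [0, 0, 0]],
    [66, [0, 0, 0.8], [0, 0, 0]],
    [66, [0, 0, 0.9], [0, 0, 0]],
    [66, [0.5, 0, 0.5], [0, 0, 0]],
    [66, [0.5, 0, 0], [0, 0, 0]]
  ]
}}

```text
clock: 50.25
eef_pos: [517.7, -344.9, 185.8]
tool_rot: [3.138, -0.005, 0.117]
force: [0.3, 0.6, -0.7]
width: 66.2
gripper_force: 0.0
```

Run:
```python
from parts import *
d,P=parts();s=sensors.read_state();print(s["eef_pos"],s["clock"])
save(d,"t2.png",(70,130,390,270),2.4)
```

```text
ring 22 ray [ 640.1 -323.1] cloud [ 640.3 -322.6] r px 10.0
sleeve 48 ray [ 627.2 -193.6] cloud [ 627.7 -194.1] r px 8.0
ring 22 ray [ 580.4 -329.7] cloud [ 579.3 -329.5] r px 10.1
sleeve 48 ray [ 530.9 -207.4] cloud [ 531.1 -207. ] r px 8.1
ring 25 ray [ 523.7 -330.2] cloud [ 512.8 -267.1] r px 9.2
[ 522.39068415 -343.06385477  184.05959165] 50.3
```

View pics/t2.png

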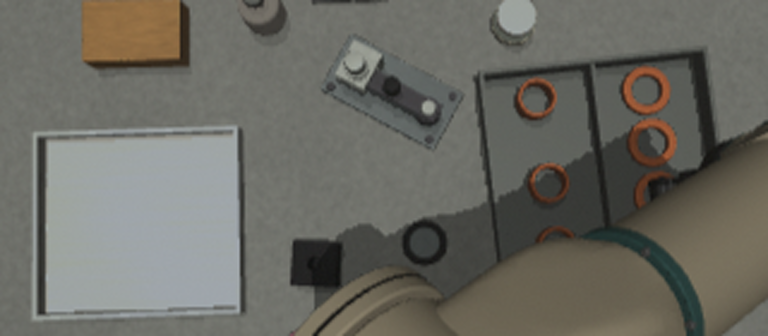

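The tray is empty and the pin is in place; the black button is at (425,243). I go there with fingers shut.

>>> {"op": "send_rows", "data": {
  "series": [
    [0, [-0.15, 0.769, 0], [0, 0, 0]],
    [0, [-0.15, 0.769, 0], [0, 0, 0]],
    [0, [-0.15, 0.769, 0], [0, 0, 0]],
    [0, [-0.15, 0.769, 0], [0, 0, 0]],
    [0, [-0.15, 0.769, 0], [0, 0, 0]],
    [0, [-0.15, 0.769, 0], [0, 0, 0]],
    [0, [0, 0, -0.6], [0, 0, 0]],
    [0, [0, 0, -0.8], [0, 0, 0]]
  ]
}}

```text
clock: 51.3
eef_pos: [463.0, -65.5, 98.2]
tool_rot: [3.141, -0.003, 0.121]
force: [0.5, -0.1, -1.1]
width: -0.0
gripper_force: 0.0
```

>>> {"op": "send_rows", "data": {
  "series": [
    [0, [0, 0, -0.5], [0, 0, 0]],
    [0, [0, 0, -0.2], [0, 0, 0]],
    [0, [0, 0, 0], [0, 0, 0]],
    [0, [0, 0, 0], [0, 0, 0]]
  ]
}}

```text
clock: 51.8
eef_pos: [462.6, -67.1, 57.3]
tool_rot: [3.141, -0.002, 0.118]
force: [0.9, -0.3, 0.0]
width: -0.0
gripper_force: 0.0
```

Run:
```python
from parts import *
d=grab("scene");s=sensors.read_state();print(s["eef_pos"],s["clock"],s["force"])
save(d,"s4.png",(60,120,300,310),3)
d,P=parts()
```

```text
[462.65424588 -67.03614058  57.35601498] 51.85 [-0.6116048  -0.02462877 -0.07385896]
ring 21 ray [ 639.6 -322.9] cloud [ 639.8 -322.9] r px 10.0
sleeve 49 ray [ 627.1 -194. ] cloud [ 627.9 -194.2] r px 8.1
ring 21 ray [ 578.6 -328.5] cloud [ 579.2 -329.1] r px 10.1
sleeve 49 ray [ 530.9 -207.4] cloud [ 531.2 -206.9] r px 8.1
ring 21 ray [ 518.2 -335.4] cloud [ 519.9 -335.8] r px 10.1
sleeve 49 ray [ 461.  -215.6] cloud [ 461.6 -215.9] r px 8.3
ring 22 ray [ 457.4 -342.9] cloud [ 456.6 -343.8] r px 10.2
```

View pics/s4.png

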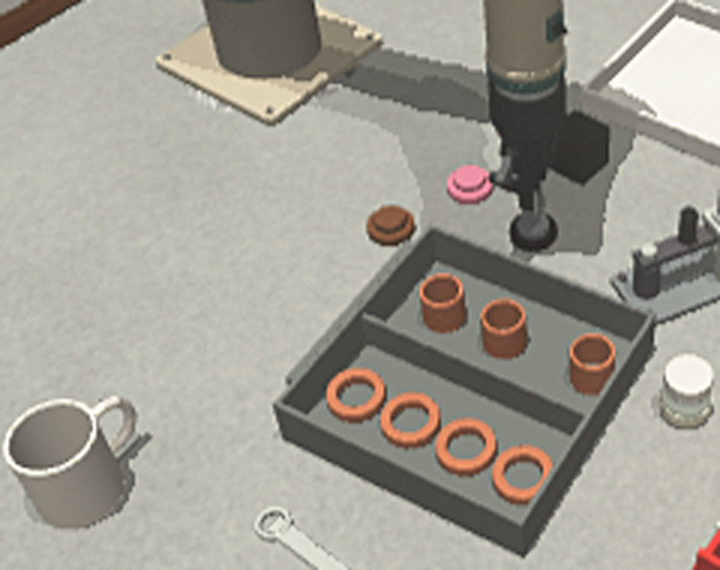

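All seven copper pieces stand or lie correctly in the tote: sleeves at (442,302), (503,328) and (592,362), rings at (355,393) to (522,472). The closed fingers are over the black button at (533,230), so I press in small steps.

>>> {"op": "send_rows", "data": {
  "series": [
    [0, [0, 0, -0.15], [0, 0, 0]],
    [0, [0, 0, -0.1], [0, 0, 0]],
    [0, [0, 0, 0], [0, 0, 0]]
  ]
}}

```text
clock: 52.28
eef_pos: [461.5, -66.7, 40.8]
tool_rot: [-3.141, 0.001, 0.118]
force: [0.3, 0.6, -0.1]
width: -0.2
gripper_force: 0.0
```

>>> {"op": "send_rows", "data": {
  "series": [
    [0, [0, 0, -0.06], [0, 0, 0]],
    [0, [0, 0, 0], [0, 0, 0]]
  ]
}}

```text
clock: 52.52
eef_pos: [461.9, -66.9, 37.7]
tool_rot: [3.142, -0.0, 0.118]
force: [0.9, 0.1, 2.9]
width: 0.0
gripper_force: 1.1
```

>>> {"op": "send_rows", "data": {
  "series": [
    [0, [0, 0, -0.05], [0, 0, 0]],
    [0, [0, 0, 0], [0, 0, 0]]
  ]
}}

```text
clock: 52.78
eef_pos: [461.9, -66.9, 34.7]
tool_rot: [3.141, -0.0, 0.118]
force: [-0.9, -0.1, 3.5]
width: -0.5
gripper_force: 1.9
```

>>> {"op": "send_rows", "data": {
  "series": [
    [0, [0, 0, -0.05], [0, 0, 0]],
    [0, [0, 0, 0], [0, 0, 0]]
  ]
}}

```text
clock: 53.02
eef_pos: [461.9, -66.9, 32.8]
tool_rot: [-3.141, -0.001, 0.117]
force: [-3.0, 0.8, 18.5]
width: -0.2
gripper_force: 9.2
```

>>> {"op": "send_rows", "data": {
  "series": [
    [0, [0, 0, 0], [0, 0, 0]],
    [0, [0, 0, 0.1], [0, 0, 0]],
    [0, [0, 0, 0.4], [0, 0, 0]],
    [0, [0, 0, 0.8], [0, 0, 0]],
    [0, [0, 0, 0.8], [0, 0, 0]],
    [0, [0, 0, 0.4], [0, 0, 0]],
    [0, [0, 0, 0], [0, 0, 0]],
    [0, [0, 0, 0], [0, 0, 0]]
  ]
}}

```text
clock: 54.02
eef_pos: [461.4, -66.3, 180.9]
tool_rot: [-3.141, 0.001, 0.118]
force: [-0.6, 0.0, 0.3]
width: 0.1
gripper_force: 0.0
```

Run:
```python
from parts import *
parts(); e=grab("scene");E=cloud(e)
m=(np.hypot(E[...,0]-463,E[...,1]+67)<8); print("button z",np.nanmedian(E[m][:,2]))
m=(np.hypot(E[...,0]-656,E[...,1]-7)<14)&(E[...,2]>100)&(E[...,2]<125); print("pin top",np.nanmax(E[m],0))
s=sensors.read_state();print(s["eef_pos"],s["force"])
ctrl.finish_job()
```

```text
ring 22 ray [ 639.6 -322.9] cloud [ 639.7 -322.8] r px 10.0
sleeve 48 ray [ 626.8 -193.1] cloud [ 627.7 -193.9] r px 8.1
ring 21 ray [ 578.6 -328.6] cloud [ 579.3 -329.5] r px 10.1
sleeve 48 ray [ 530.9 -207.4] cloud [ 531.2 -207. ] r px 8.1
ring 22 ray [ 518.6 -335.4] cloud [ 519.6 -336.4] r px 10.2
sleeve 49 ray [ 460.3 -215.6] cloud [ 461.7 -215.9] r px 8.2
ring 22 ray [ 457.1 -342.7] cloud [ 456.6 -343.3] r px 10.2
button z 564.6392358618092
pin top [667.56974051  16.25756072 117.24729977]
[461.15820261 -66.54286673 180.670723  ] [ 0.842654   -0.07810347 -0.00658083]
the job is handed in; nothing more can be done
```

I locked the feed with the pin seated, put all five parts (two sleeves, three rings) in their tote compartments, then pressed and released the tray-cleared button. The job was handed in at about 54 s; no verdict came back. I inferred the button's travel from the contact force (18.5 N at the bottom), because the arm hid it from the camera afterwards.

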